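# Change the mug in a sprung decorating cradle

## Task

Take the finished blue mug out of the sprung decorating cradle and stand it upright on the drying board, wholly on it. Then load the white mug in its place: press the yellow spring-loaded jaw back to open the gap and lower the mug in, upright and fully down on the cradle's base, with its handle pointing straight out between the two black stop blocks, and let the jaw close and hold it against them. Leave the clay mug, the brush pot and the bowl standing where they are.

Things in the scene. Friction and masses are not known exactly. Their poses are not given: they have to be found in the camera images.
- seat (a point): Point on top of the cradle's green base plate where a loaded mug's axis stands. The cradle is fixed; its place and yaw vary. Plate 210 x 96 x 12 mm, from 60 mm on the -x side of this point to 150 mm on the +x side, its top (this point) 12 mm above the table. z up; +x towards the sprung jaw, -x towards the stop blocks, where the handle of a loaded mug points. The blue mug starts here.
- stop_slot (a point): Middle of the free slot, 28 mm wide, between the two black stop blocks, level with their tops: 36 mm on the -x side of the seat point and 18 mm above the plate. The blocks form a V that meets a seated mug 45 degrees either side of -x; the handle goes down into the slot. A mug passes over the blocks once its bottom is more than 18 mm above the plate. Axes as the seat's.
- jaw_face (a point): Point on the centre line of the flat upright front face (black rubber) of the yellow jaw, 58 mm above the plate; moves with the jaw. The face is 60 mm wide, from 6 to 78 mm above the plate, and looks along -x of the seat frame. The jaw is 64 mm wide; behind it stand a grey spring barrel and a fixed green bracket 73 mm tall above the plate.
- jaw (a joint): Travel in m of the sprung jaw along +x of the seat frame: 0 = closed, cradle empty (face 8 mm on the +x side of the seat point: no room for a mug); 0.022 = mug seated; 0.045 = end stop. Spring 5 N at 0, 7 N at 0.022, 9.5 N at 0.045; it never latches open. It can be pushed back with the side of a held mug whose bottom is above the stop blocks, and the mug then lowered.
- blue_mug_center (a point): Finished blue mug: upright open cylinder, outside diameter 60 mm, 90 mm tall, wall 5 mm, about 0.25 kg (varies), with a 9 mm bar loop handle reaching 60 mm from the axis, 13 to 75 mm above the bottom. Point: on the axis, half-way up (45 mm). z up; handle along -x, so it is gripped on its +y and -y sides. Starts clamped in the cradle; lifts straight up out of it.
- blue_mug_handle (a point): Middle of the blue mug's handle grip, 55 mm from the mug's axis, half-way up.
- white_mug_center (a point): White mug: upright open cylinder, outside diameter 60 mm, 90 mm tall, wall 5 mm, about 0.25 kg (varies), with a 9 mm bar loop handle reaching 60 mm from the axis, 13 to 75 mm above the bottom. Point: on the axis, half-way up (45 mm). z up; handle along -x, so it is gripped on its +y and -y sides. Starts on the table, in one of two places.
- white_mug_handle (a point): Middle of the white mug's handle grip, 55 mm from the mug's axis, half-way up.
- board_top (a point): Drying board, fixed: a plain plywood slab 150 mm (x) by 190 mm (y), 15 mm thick. This point is the centre of its top face, 15 mm above the table; z is up.
- clay_mug_center (a point): A bystander: terracotta-coloured mug of the same shape and size as the others. This point is half-way up on its axis; handle along -x.
- brush_pot: A bystander: terracotta pot 76 mm in diameter and 100 mm tall with brushes sticking up to 185 mm. Origin at the centre of its underside.
- glaze_bowl: A bystander: orange bowl 110 mm across the rim, 45 mm tall. Origin at the centre of its underside.
- blue_mug: The blue mug's origin: the centre of its underside.
- white_mug: The white mug's origin: the centre of its underside.
There are look-alikes about, which are no part of the job. What is shaped like the part that bears seat but pink, purple or red is not meant.

How it is judged:
By the outcome, as a careful person would: the job done as asked, in the order asked, and still so for the second after the job is handed in, with the robot touching nothing.
It also fails if it takes over 58 s, if anything falls off the work surface, if the arm or the gripper's body presses on something with over 40 N, if the wrist force passes 120 N, or if a joint passes its speed limit or range.

## Robot

A 6-joint arm with a two-finger parallel gripper is mounted at the origin on the work surface. World frame = base frame: x ahead of the robot, y to its left, z up, the work surface at z = 0. Lengths are in m, angles in degrees, forces in N, time in s.
With the tool pointing down it reaches from about 0.25 to 0.725 m from the base axis. Payload 9.7 kg.
Tool frame: the origin (TCP) lies at the centre of the arm's flange, where the gripper is bolted on; the fingertips stand 173 mm ahead of it and the grasp point (between the pads) lies bot.grip_depth ahead of it (bot.grip_depth is the distance from the TCP to the grasp point, in m); z points along the fingers, y is the direction in which the jaws open and shut (so a half turn about z gives the same grasp; the last joint's range is limited). The gripper opens to 85 mm and grips with 20 to 120 N. Pads are 22 mm wide; open, the fingers measure 114 mm over their backs; the gripper's body (76 mm by 85 mm) begins 54 mm behind the grasp point. The pads swing forward as they close: fully open they stand 13 mm farther back than shut.
Start: joints at [-69.5, 4.979, 10.078, 95.1, 0, 90], TCP at [0.193, -0.515, 0.405] pointing down, gripper open.
Joint ranges: [-179.16, 179.16], [-48.56, 103.87], [-65.8, 70.77], [-126.05, 130.52], [-82.76, 87.17], [-180, 180]. Speed limits (degrees/s): [127.2, 127.2, 147.25, 180, 180, 180].

## Interface

Orientations are given as [roll, pitch, yaw] about the fixed x, y, z axes, in that order (R = Rz(yaw) Ry(pitch) Rx(roll)).
In Python, from workcell import status, viewer, bot gives the robot as it stands. The module is installed in compiled form; this text tells all that it offers.
- The arm moves only by the tool move_arm, never from a script. Its argument "commands" is a list of rows, each an object with "claw": the gripper's target within -1 to 1 (fully open at 1, half-way at 0, shut at -1); "travel": the shift along the tool's x, y, z in cm, a list of three; "turn": the turn about the tool's z in degrees. A call has 1 to 5 rows; each row shifts and turns the commanded pose from where the row before left it, along the tool's axes as they then stand; what a row does not reach is not made up. A row lasts 1/12 s, in which the tool goes at most 41.7 mm and 7.16 degrees, less where a joint would pass 70% of its speed; a pose out of reach is approached as far as the arm can. A call is refused whole if a number of a shift passes 4.17 or a number of a turn 7.16, either way. A call with a gripper value outside its range is refused whole. The fingers move at their own pace and stop on an object; "squeeze" is the grip in N (left out, the last holds). Time passes only in rows, so rows that do not move let the fingers close. It gives the time, the measured TCP pose, the force and the opening at its end, in the units of the state.
- status.get_obs(): the state, without advancing time (a new reading comes with each control period).
- viewer.camera(name): name is "scene" or "top" or "wrist"; returns the picture (420x560x3 uint8, blue, green, red); there is no depth.
- viewer.camera_params(name): a dict with "camera_matrix" (3x3 intrinsics, pixels), "xyz" and "rotation" of the camera in the world. Camera axes: x right, y up, looking along -z (the intrinsics and any distortion apply to the point x, -y, -z); pixel columns grow to the right and rows downward; lengths in m; the calibration is good to about 2 mm. A picture is of the moment at which its call begins: read the wrist's pose just before it. camera_params takes no time and is no camera call; for the wrist camera it gives the pose at the moment of the call.
- bot.job_done(): hands the job in, once; it reports no verdict.
The state is a dict: "time": time; "q": joint angles; "qd": joint speeds; "joint_efforts": joint torques, N m; "ee_pos": TCP position; "tcp_rot": TCP orientation; "wrist_force": force on the tool from outside, world axes, zero at the start; "torque": the same for the moment, N m; "opening": finger opening in m.
Only numpy, scipy, OpenCV 4.12 (cv2) and the standard library are available. Lean on these libraries where they do the work, as an engineer would, in place of code of your own. Each camera call takes 0.05 s, during which the arm holds its last target.

## Working session

There is one attempt and no reset: what is moved stays moved. The work goes in short steps, Python scripts to look and compute and a tool call to move; the robot and the scene stay as the last step left them, time stands still between calls to the robot, and variables do not carry over. Pictures are saved under pics/ and viewed, and the job is handed in when it is done.

Besides the shell and the picture viewer there is one more tool, called as name(argument=value, ...) on one line, values as JSON. move_arm: Moves the arm, as the interface text tells. Its arguments: {"type":"object","properties":{"commands":{"type":"array"},"squeeze":{"type":"number"}},"required":["commands"]}

```bash
mkdir -p pics; python3 - <<'E'
from workcell import status, viewer, bot
import cv2
o=status.get_obs()
for k,v in o.items(): print(k,v)
print(bot.grip_depth)
for n in("scene","top","wrist"):
    p=viewer.camera_params(n); print(n,p)
    cv2.imwrite(f"pics/{n}0.png",viewer.camera(n))
E
```

```text
time 0.0
q [-6.95006185e+01  5.01085546e+00  1.00357147e+01  9.51001365e+01
  1.58330420e-03  9.00003722e+01]
qd [ 0.06048317  0.02315021  0.05314483 -0.05427539 -0.00249277  0.00033186]
joint_efforts [-1.80939227e-03 -5.20388353e+01  4.64802289e+01  1.62363611e-02
 -1.83755737e-04  7.50273699e-06]
ee_pos [ 0.19261189 -0.51517204  0.40399656]
tcp_rot [-1.79924723e+02 -1.58281385e-03  2.04990072e+01]
wrist_force [0.02080756 0.67268481 0.53466381]
torque [0.03487911 0.05428508 0.00605744]
opening 0.08514589788902441
0.1547
scene {'camera_matrix': array([[392.66056826,   0.        , 275.39806972],
       [  0.        , 392.66056826, 207.49977606],
       [  0.        ,   0.        ,   1.        ]]), 'xyz': array([0.68698913, 0.4443363 , 0.94252553]), 'rotation': array([ 33.0964817 ,   0.85721709, 151.12599364])}
top {'camera_matrix': array([[452.59858111,   0.        , 281.41761814],
       [  0.        , 452.59858111, 212.71767114],
       [  0.        ,   0.        ,   1.        ]]), 'xyz': array([ 0.33780357, -0.07153402,  1.4875319 ]), 'rotation': array([  3.04898907,  -0.09811566, -89.45882005])}
wrist {'camera_matrix': array([[365.7146126 ,   0.        , 277.18703164],
       [  0.        , 365.7146126 , 212.0707741 ],
       [  0.        ,   0.        ,   1.        ]]), 'xyz': array([ 0.26920465, -0.48669166,  0.37283435]), 'rotation': array([-18.53548275,   0.09457701, -69.55118677])}
```

View pics/scene0.png

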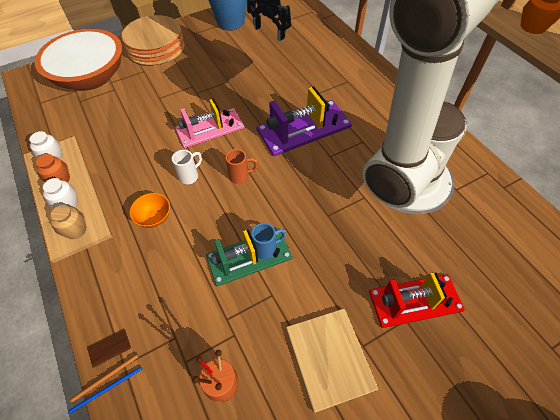

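View pics/top0.png

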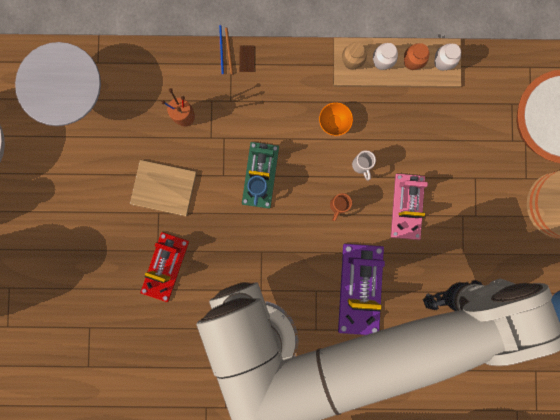

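View pics/wrist0.png

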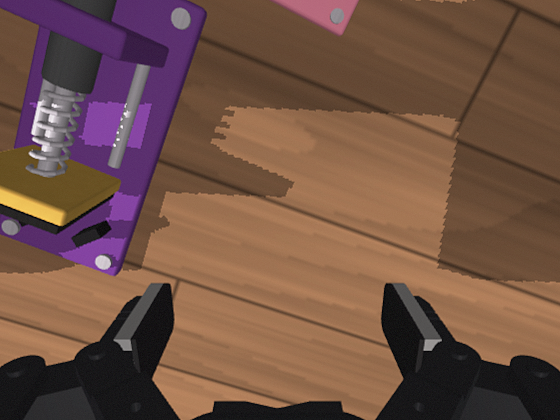

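```bash
cat > h.py <<'E'
import numpy as np, cv2
from scipy.spatial.transform import Rotation as R
def mat(p): return R.from_euler('xyz',p['rotation'],degrees=True).as_matrix()
def ray(p,uv,z):
    K=p['camera_matrix'];u,v=uv
    d=np.array([(u-K[0,2])/K[0,0],-(v-K[1,2])/K[1,1],-1.]);d=mat(p)@d
    return p['xyz']+d*(z-p['xyz'][2])/d[2]
def proj(p,P):
    c=mat(p).T@(np.asarray(P,float)-p['xyz']);K=p['camera_matrix']
    return np.array([K[0,0]*c[0]/-c[2]+K[0,2],K[1,1]*-c[1]/-c[2]+K[1,2]])
E
python3 - <<'E'
import cv2
t=cv2.imread('pics/top0.png');s=cv2.imread('pics/scene0.png')
a=cv2.resize(t[130:220,120:220],(0,0),fx=4,fy=4,interpolation=cv2.INTER_CUBIC)
b=cv2.resize(t[130:220,230:390],(0,0),fx=5,fy=5,interpolation=cv2.INTER_CUBIC)
c=cv2.resize(s[140:290,150:300],(0,0),fx=4,fy=4,interpolation=cv2.INTER_CUBIC)
cv2.imwrite('pics/cb.png',b);cv2.imwrite('pics/cc.png',c)
E
```

```text
(no output)
```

View pics/cb.png

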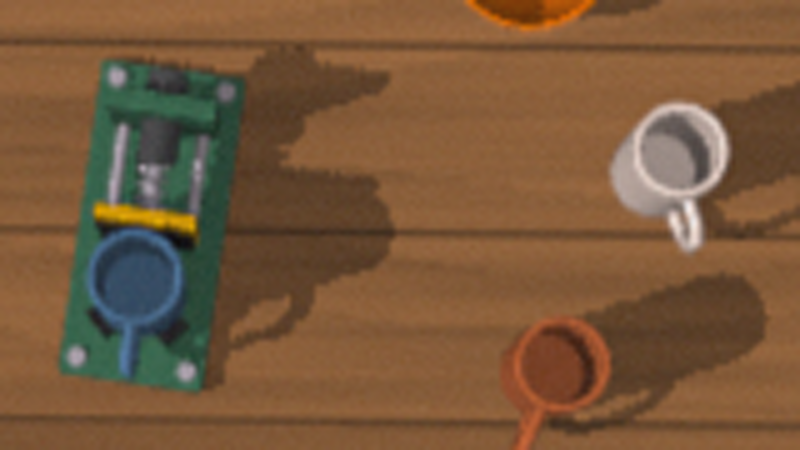

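View pics/cc.png

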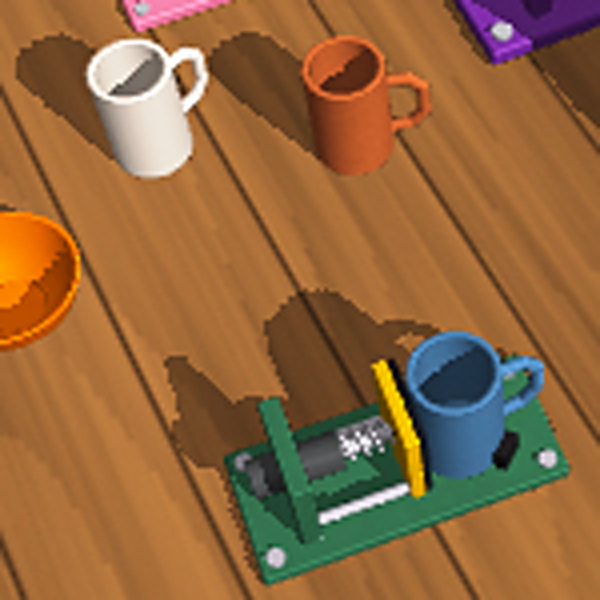

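```bash
cat > m.py <<'E'
from h import *
from workcell import viewer
t=cv2.imread('pics/top0.png');s=cv2.imread('pics/scene0.png')
pt=viewer.camera_params('top');ps=viewer.camera_params('scene')
def big(m,roi):
    x0,y0,x1,y1=roi;n=np.zeros_like(m);n[y0:y1,x0:x1]=m[y0:y1,x0:x1]
    c,_=cv2.findContours(n,cv2.RETR_EXTERNAL,cv2.CHAIN_APPROX_NONE)
    return max(c,key=cv2.contourArea)
def hsv(i): return cv2.cvtColor(i,cv2.COLOR_BGR2HSV)
ht,hs=hsv(t),hsv(s)
def rect(c,p,z):
    r=cv2.boxPoints(cv2.minAreaRect(cv2.convexHull(c)))
    P=np.array([ray(p,q,z) for q in r]); print(np.round(r,1).tolist());print(np.round(P[:,:2],4).tolist(),'c',np.round(P.mean(0),4))
    for i in range(2):
        e=P[i+1]-P[i];print(' len',round(np.linalg.norm(e),4),'ang',round(np.degrees(np.arctan2(e[1],e[0])),1))
g=cv2.inRange(ht,(65,60,20),(90,255,255)); print('plate top');rect(big(g,(230,130,290,220)),pt,.012)
g=cv2.inRange(hs,(65,60,20),(90,255,255)); print('plate scene');rect(big(g,(190,210,310,300)),ps,.012)
E
python3 m.py
python3 - <<'E'
import cv2
t=cv2.imread('pics/top0.png');h=cv2.cvtColor(t,cv2.COLOR_BGR2HSV)
for n,(u,v) in dict(board=(165,188),wood=(200,240),wood2=(120,200),bl=(258,179),blin=(257,187),wh=(361,152),wh2=(372,160),whin=(363,160),whside=(354,165),clay=(333,200)).items(): print(n,h[v,u])
E
```

```text
plate top
[[241.5, 203.60000610351562], [250.3000030517578, 141.8000030517578], [278.5, 145.8000030517578], [269.6000061035156, 207.6999969482422]]
[[0.4449, 0.0575], [0.6493, 0.0313], [0.6369, -0.0615], [0.4326, -0.0346]] c [ 0.5409 -0.0019  0.012 ]
 len 0.2061 ang -7.3
 len 0.0936 ang -97.6
plate scene
[[201.5, 245.3000030517578], [277.3999938964844, 217.6999969482422], [292.20001220703125, 258.20001220703125], [216.3000030517578, 285.79998779296875]]
[[0.6362, -0.0851], [0.4177, -0.0612], [0.4444, 0.0661], [0.6487, 0.0389]] c [ 0.5367 -0.0103  0.012 ]
 len 0.2198 ang 173.8
 len 0.1302 ang 78.1
board [ 16 121 184]
wood [ 13 141  85]
wood2 [ 14 146 141]
bl [107 106  70]
blin [107 112  98]
wh [ 10  39 204]
wh2 [ 11  36 179]
whin [  9  35 155]
whside [ 10  37 181]
clay [ 10 182 165]
```

```bash
cat > m2.py <<'E'
from m import *
def mugc(c,p,zt,name):
    # rim circle: contour points -> plane z=rim; report extremes
    print(name,cv2.boundingRect(c),cv2.contourArea(c))
bm=cv2.inRange(ht,(98,60,30),(118,255,255)); c=big(bm,(235,170,275,212)); 
def rimfit(c,p,z):
    # circle fit r=.03 on rim plane, robust: points on far side from camera nadir = outer rim edge
    P=np.array([ray(p,q[0],z)[:2] for q in c])
    from scipy.optimize import least_squares
    best=None
    f=lambda x:np.hypot(P[:,0]-x[0],P[:,1]-x[1])-.0295
    r=least_squares(f,np.median(P,0),loss='cauchy',f_scale=.001)
    print('rim',np.round(r.x,4),'inliers',int((abs(f(r.x))<.002).sum()),len(P)); return r.x
print('blue top');rimfit(c,pt,.102)
c=big(cv2.inRange(hs,(98,60,30),(118,255,255)),(240,215,300,265));print('blue scene');rimfit(c,ps,.102)
c=big(cv2.inRange(ht,(0,0,100),(180,70,255)),(345,145,385,185));print('white top',cv2.boundingRect(c));rimfit(c,pt,.09)
c=big(cv2.inRange(hs,(0,0,100),(180,70,255)),(165,140,210,190));print('white scene',cv2.boundingRect(c));rimfit(c,ps,.09)
b=cv2.inRange(ht,(14,60,120),(22,135,255));b=cv2.morphologyEx(b,cv2.MORPH_OPEN,np.ones((5,5)));c=big(b,(120,150,210,225));print('board');rect(c,pt,.015)
b=cv2.inRange(hs,(14,60,120),(22,135,255));b=cv2.morphologyEx(b,cv2.MORPH_OPEN,np.ones((5,5)));c=big(b,(270,300,390,415));print('board scene');rect(c,ps,.015)
E
python3 m2.py
```

```text
plate top
[[241.5, 203.60000610351562], [250.3000030517578, 141.8000030517578], [278.5, 145.8000030517578], [269.6000061035156, 207.6999969482422]]
[[0.4449, 0.0575], [0.6493, 0.0313], [0.6369, -0.0615], [0.4326, -0.0346]] c [ 0.5409 -0.0019  0.012 ]
 len 0.2061 ang -7.3
 len 0.0936 ang -97.6
plate scene
[[201.5, 245.3000030517578], [277.3999938964844, 217.6999969482422], [292.20001220703125, 258.20001220703125], [216.3000030517578, 285.79998779296875]]
[[0.6362, -0.0851], [0.4177, -0.0612], [0.4444, 0.0661], [0.6487, 0.0389]] c [ 0.5367 -0.0103  0.012 ]
 len 0.2198 ang 173.8
 len 0.1302 ang 78.1
blue top
rim [0.4913 0.0023] inliers 32 74
blue scene
rim [0.4992 0.0258] inliers 13 105
white top (352, 151, 24, 29)
rim [ 0.5688 -0.3226] inliers 23 75
white scene (172, 150, 30, 34)
rim [ 0.5841 -0.2848] inliers 11 96
board
[[129.0, 204.1999969482422], [138.6999969482422, 159.10000610351562], [195.39999389648438, 171.3000030517578], [185.8000030517578, 216.3000030517578]]
[[0.4395, 0.4236], [0.5876, 0.3961], [0.5493, 0.2094], [0.4016, 0.2379]] c [0.4945 0.3167 0.015 ]
 len 0.1506 ang -10.5
 len 0.1906 ang -101.6
board scene
[[285.79998779296875, 326.79998779296875], [348.70001220703125, 305.3999938964844], [377.5, 390.5], [314.6000061035156, 411.79998779296875]]
[[0.5476, 0.2135], [0.3893, 0.2429], [0.4428, 0.4286], [0.583, 0.3979]] c [0.4907 0.3207 0.015 ]
 len 0.1611 ang 169.5
 len 0.1933 ang 73.9
```

```bash
cat > go.py <<'E'
import sys
from h import *
from workcell import status
def go(x,y,z,yaw=None):
    o=status.get_obs();e=o['ee_pos'];a=np.radians(o['tcp_rot'][2]);d=np.array([x,y,z])-e
    X=np.array([np.cos(a),np.sin(a),0]);Y=np.array([np.sin(a),-np.cos(a),0])
    t=np.array([d@X,d@Y,-d[2]])*100
    print('now',np.round(e,4),np.round(o['tcp_rot'],2),'t',round(o['time'],2),'shift cm',np.round(t,2),'rows',round(np.linalg.norm(t)/4.1,1),'turn',None if yaw is None else round(o['tcp_rot'][2]-yaw,2),'F',np.round(o['wrist_force'],1),'op',round(o['opening'],4))
if __name__=='__main__': go(*map(float,sys.argv[1:]))
E
python3 go.py .56 -.315 .40 -7.4
```

```text
now [ 0.1926 -0.5152  0.4042] [-179.94   -0.     20.5 ] t 0.15 shift cm [41.42 -5.88  0.42] rows 10.2 turn 27.9 F [ 0.2 -0.5 -1. ] op 0.0854
```

move_arm(commands=[{"claw": 1,"travel": [3.9,-0.55,0],"turn": 0},{"claw": 1,"travel": [3.9,-0.55,0],"turn": 0},{"claw": 1,"travel": [3.9,-0.55,0],"turn": 0},{"claw": 1,"travel": [3.9,-0.55,0],"turn": 0},{"claw": 1,"travel": [3.9,-0.55,0],"turn": 0}], squeeze=80)

```text
time: 0.57
ee_pos: [0.3669, -0.42, 0.4045]
tcp_rot: [-180.0, 0.0, 20.5]
wrist_force: [0.7, -0.2, 0.4]
opening: 0.0849
```

move_arm(commands=[{"claw": 1,"travel": [3.9,-0.55,0],"turn": 0},{"claw": 1,"travel": [3.9,-0.55,0],"turn": 0},{"claw": 1,"travel": [3.9,-0.55,0],"turn": 0},{"claw": 1,"travel": [3.9,-0.55,0],"turn": 0},{"claw": 1,"travel": [3.9,-0.55,0],"turn": 0}])

```text
time: 0.98
ee_pos: [0.5402, -0.3257, 0.4044]
tcp_rot: [-180.0, 0.0, 20.5]
wrist_force: [0.5, -0.5, 1.1]
opening: 0.0851
```

move_arm(commands=[{"claw": 1,"travel": [0,0,0],"turn": 7},{"claw": 1,"travel": [0,0,0],"turn": 7},{"claw": 1,"travel": [0,0,0],"turn": 7},{"claw": 1,"travel": [0,0,0],"turn": 6.9},{"claw": 1,"travel": [0,0,0],"turn": 0}])

```text
time: 1.4
ee_pos: [0.5388, -0.327, 0.4042]
tcp_rot: [-180.0, 0.0, -7.7]
wrist_force: [0.3, 0.6, 0.0]
opening: 0.0853
```

```bash
python3 go.py .569 -.322 .40 -7.4; python3 -c "
from workcell import viewer;import cv2
cv2.imwrite('pics/w1.png',viewer.camera('wrist'))"; python3 go.py .569 -.322 .40 -7.4
```

```text
now [ 0.5388 -0.327   0.4042] [-1.7998e+02  4.0000e-02 -7.7000e+00] t 1.4 shift cm [ 2.92 -0.9   0.42] rows 0.8 turn -0.3 F [0.3 0.6 0. ] op 0.0853
now [ 0.5388 -0.327   0.4043] [-1.7999e+02  3.0000e-02 -7.2800e+00] t 1.45 shift cm [ 2.94 -0.88  0.43] rows 0.8 turn 0.12 F [0.2 0.8 0.3] op 0.0852
```

View pics/w1.png

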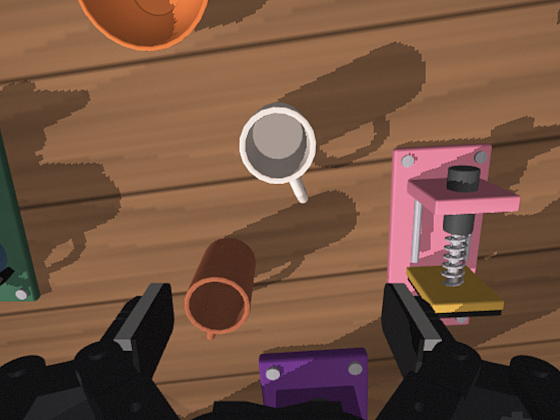

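```bash
cat > m3.py <<'E'
from h import *
from workcell import viewer
w=cv2.imread('pics/w1.png');p=viewer.camera_params('wrist');h=cv2.cvtColor(w,cv2.COLOR_BGR2HSV)
m=cv2.inRange(h,(0,0,110),(180,70,255));n=np.zeros_like(m);n[90:215,225:330]=m[90:215,225:330]
c=max(cv2.findContours(n,0,cv2.CHAIN_APPROX_NONE)[0],key=cv2.contourArea)
print(cv2.boundingRect(c))
from scipy.optimize import least_squares
P=np.array([ray(p,q[0],.09)[:2] for q in c])
f=lambda x:np.hypot(P[:,0]-x[0],P[:,1]-x[1])-x[2]
r=least_squares(f,[*np.median(P,0),.03],loss='cauchy',f_scale=.0007);x=r.x
print('rim',x,(abs(f(x))<.0015).sum(),len(P))
# handle: contour points farther than 36mm from axis at z~0.075 (handle top)
Q=np.array([ray(p,q[0],.07)[:2] for q in c]);d=Q-x[:2];D=np.hypot(*d.T);k=D>.04
a=np.degrees(np.arctan2(*d[k].mean(0)[::-1]));print('handle dir',a,'maxreach',D.max(),k.sum(),'mug yaw',(a+180+180)%360-180)
for z in(.07,.045): print(z,ray(p,(303,200),z))
m=cv2.inRange(h,(0,120,60),(14,255,255));n=np.zeros_like(m);n[230:345,175:265]=m[230:345,175:265]
print('clay rim',ray(p,(217,306),.09))
E
python3 m3.py
```

```text
(239, 106, 77, 98)
rim [ 0.57865947 -0.33206706  0.02939147] 212 262
handle dir -162.51064922551828 maxreach 0.056630402262338946 39 mug yaw 17.48935077448172
0.07 [ 0.52690363 -0.34789696  0.07      ]
0.045 [ 0.51923422 -0.34873084  0.045     ]
clay rim [ 0.44445379 -0.26056677  0.09      ]
```

```bash
python3 go.py .494 .003 .40 -7.4
```

```text
now [ 0.5388 -0.327   0.4043] [-1.7999e+02  3.0000e-02 -7.2800e+00] t 1.45 shift cm [ -8.62 -32.17   0.43] rows 8.1 turn 0.12 F [0.2 0.8 0.3] op 0.0852
```

move_arm(commands=[{"claw": 1,"travel": [-1,-3.8,0],"turn": 0},{"claw": 1,"travel": [-1,-3.8,0],"turn": 0},{"claw": 1,"travel": [-1,-3.8,0],"turn": 0},{"claw": 1,"travel": [-1,-3.8,0],"turn": 0},{"claw": 1,"travel": [-1,-3.8,0],"turn": 0}])

```text
time: 1.87
ee_pos: [0.5128, -0.1308, 0.4046]
tcp_rot: [-180.0, 0.0, -7.2]
wrist_force: [0.6, -0.1, 0.1]
opening: 0.0851
```

move_arm(commands=[{"claw": 1,"travel": [-1,-3.8,0.4],"turn": 0},{"claw": 1,"travel": [-1,-3.8,0],"turn": 0},{"claw": 1,"travel": [-1,-3.8,0],"turn": 0},{"claw": 1,"travel": [-0.6,-1.8,0],"turn": 0},{"claw": 1,"travel": [0,0,0],"turn": 0}])

```text
time: 2.28
ee_pos: [0.4894, -0.0356, 0.4016]
tcp_rot: [-178.5, -0.0, -4.3]
wrist_force: [-1.3, -0.3, -0.5]
opening: 0.0852
```

```bash
python3 go.py .494 .003 .40 -7.4; python3 -c "
from workcell import viewer;import cv2
cv2.imwrite('pics/w2.png',viewer.camera('wrist'))"
```

```text
now [ 0.4894 -0.0356  0.4016] [-1.7846e+02 -2.0000e-02 -4.2800e+00] t 2.28 shift cm [ 0.17 -3.89  0.16] rows 0.9 turn 3.12 F [-1.3 -0.3 -0.5] op 0.0852
```

View pics/w2.png

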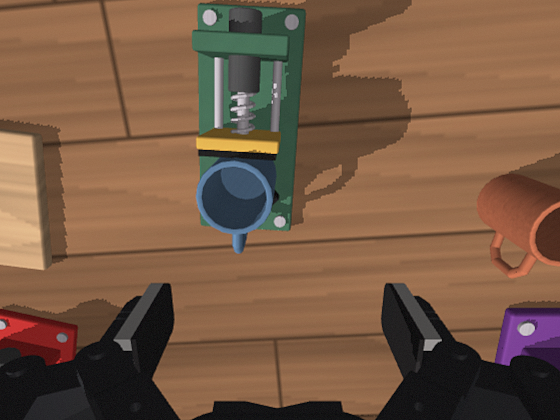

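move_arm(commands=[{"claw": 1,"travel": [0,-2.0,0],"turn": 1.5},{"claw": 1,"travel": [0,-1.9,0],"turn": 1.5},{"claw": 1,"travel": [0,0,0],"turn": 0}])

```text
time: 2.58
ee_pos: [0.4907, -0.0373, 0.4022]
tcp_rot: [-177.0, 0.1, -5.0]
wrist_force: [0.6, -0.0, 0.1]
opening: 0.0857
```

```bash
python3 go.py .494 .003 .40 -7.4; python3 -c "
from workcell import viewer,status;import cv2
cv2.imwrite('pics/w3.png',viewer.camera('wrist'));print(status.get_obs()['q'])"; python3 go.py .494 .003 .40 -7.4
```

```text
now [ 0.4907 -0.0373  0.4022] [-1.7695e+02  1.4000e-01 -4.9500e+00] t 2.58 shift cm [-0.02 -4.05  0.22] rows 1.0 turn 2.45 F [ 0.6 -0.   0.1] op 0.0857
[ -5.0234813   -2.92106714   1.7586158   94.83154359   2.99877316
 179.91741259]
now [ 0.4907 -0.0373  0.4021] [-1.77e+02  1.50e-01 -4.94e+00] t 2.63 shift cm [-0.01 -4.04  0.21] rows 1.0 turn 2.46 F [-0.5  0.3  0.1] op 0.0859
```

View pics/w3.png

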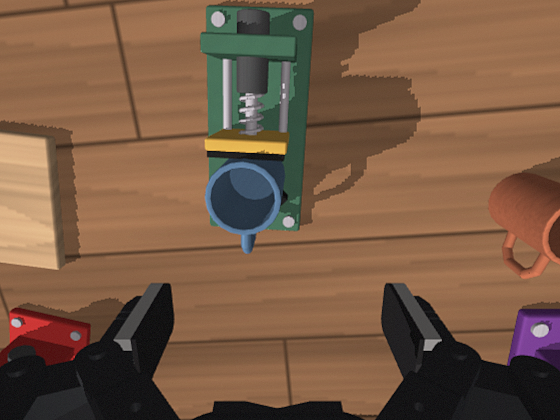

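```bash
cat > m4.py <<'E'
from h import *
from workcell import viewer
from scipy.optimize import least_squares
def meas(f,p,roi,lo,hi,zt,zh,r0=.04):
    w=cv2.imread(f);h=cv2.cvtColor(w,cv2.COLOR_BGR2HSV)
    m=cv2.inRange(h,lo,hi);n=np.zeros_like(m);x0,y0,x1,y1=roi;n[y0:y1,x0:x1]=m[y0:y1,x0:x1]
    c=max(cv2.findContours(n,0,cv2.CHAIN_APPROX_NONE)[0],key=cv2.contourArea)
    P=np.array([ray(p,q[0],zt)[:2] for q in c])
    g=lambda x:np.hypot(P[:,0]-x[0],P[:,1]-x[1])-x[2]
    x=least_squares(g,[*np.median(P,0),.03],loss='cauchy',f_scale=.0007).x
    Q=np.array([ray(p,q[0],zh)[:2] for q in c]);d=Q-x[:2];D=np.hypot(*d.T);k=D>r0
    a=np.degrees(np.arctan2(*d[k].mean(0)[::-1])) if k.any() else np.nan
    print(cv2.boundingRect(c),'rim',np.round(x,4),'in',(abs(g(x))<.0015).sum(),len(P),'handle',round(a,1),'mug yaw',round((a+360)%360-180,1),'reach',round(D.max(),4))
    return x
E
python3 - <<'E'
from m4 import *
p=viewer.camera_params('wrist')
x=meas('pics/w3.png',p,(195,150,295,260),(98,60,30),(118,255,255),.102,.084)
# bolts: 4 corners
h=cv2.cvtColor(cv2.imread('pics/w3.png'),cv2.COLOR_BGR2HSV)
for uv in((218,19),(301,23),(288,222)): print(uv,ray(p,uv,.014))
a=ray(p,(301,23),.014)-ray(p,(288,222),.014);print(np.linalg.norm(a),np.degrees(np.arctan2(a[1],a[0])))
# yellow top edge
m=cv2.inRange(h,(20,120,80),(32,255,255));m[:100]=0;m[180:]=0;m[:,:190]=0;m[:,310:]=0
c=max(cv2.findContours(m,0,1)[0],key=cv2.contourArea);r=cv2.minAreaRect(c);print('yellow',r)
E
```

```text
(205, 158, 80, 95) rim [0.4966 0.0041 0.0301] in 168 260 handle 173.7 mug yaw -6.3 reach 0.0548
(218, 19) [0.63607082 0.02295059 0.014     ]
(301, 23) [ 0.62595294 -0.04957279  0.014     ]
(288, 222) [ 0.44177979 -0.02382004  0.014     ]
0.1859649237817267 -7.960001471644622
yellow ((246.4927978515625, 140.67971801757812), (82.9736557006836, 22.58194351196289), 2.2906100749969482)
```

move_arm(commands=[{"claw": 1,"travel": [0,0,0],"turn": -7.1},{"claw": 1,"travel": [0,0,0],"turn": -7.1},{"claw": 1,"travel": [0,0,0],"turn": -7.1},{"claw": 1,"travel": [0,0,0],"turn": -7.1},{"claw": 1,"travel": [0,0,0],"turn": -7.1}])

```text
time: 3.05
ee_pos: [0.4905, -0.0369, 0.4021]
tcp_rot: [-177.5, -1.6, 30.9]
wrist_force: [0.7, -0.7, 0.2]
opening: 0.0854
```

move_arm(commands=[{"claw": 1,"travel": [0,0,0],"turn": -7.1},{"claw": 1,"travel": [0,0,0],"turn": -7.1},{"claw": 1,"travel": [0,0,0],"turn": -7.1},{"claw": 1,"travel": [0,0,0],"turn": -7.1},{"claw": 1,"travel": [0,0,0],"turn": -7.1}])

```text
time: 3.47
ee_pos: [0.4906, -0.0369, 0.4021]
tcp_rot: [-178.9, -2.8, 66.4]
wrist_force: [0.1, 0.2, -0.5]
opening: 0.0856
```

move_arm(commands=[{"claw": 1,"travel": [0,0,0],"turn": -7.1},{"claw": 1,"travel": [0,0,0],"turn": -7.1},{"claw": 1,"travel": [0,0,0],"turn": -7.1},{"claw": 1,"travel": [0,0,0],"turn": -7.1},{"claw": 1,"travel": [0,0,0],"turn": -7.1}])

```text
time: 3.88
ee_pos: [0.4906, -0.0369, 0.4021]
tcp_rot: [179.3, -2.9, 102.0]
wrist_force: [0.5, -0.2, -0.0]
opening: 0.0858
```

move_arm(commands=[{"claw": 1,"travel": [0,0,0],"turn": -7.1},{"claw": 1,"travel": [0,0,0],"turn": -7.1},{"claw": 1,"travel": [0,0,0],"turn": -7.1},{"claw": 1,"travel": [0,0,0],"turn": -7.1},{"claw": 1,"travel": [0,0,0],"turn": -7.1}])

```text
time: 4.3
ee_pos: [0.4906, -0.0369, 0.4021]
tcp_rot: [177.7, -1.9, 137.5]
wrist_force: [-0.9, 0.8, -0.1]
opening: 0.0855
```

```bash
python3 go.py .496 .0045 .40 172.2;
```

```text
now [ 0.4906 -0.0369  0.4021] [177.73  -1.94 137.48] t 4.3 shift cm [2.4  3.42 0.21] rows 1.0 turn -34.72 F [-0.9  0.8 -0.1] op 0.0855
```

move_arm(commands=[{"claw": 1,"travel": [0,0,0],"turn": -7.1},{"claw": 1,"travel": [0,0,0],"turn": -7.1},{"claw": 1,"travel": [0,0,0],"turn": -7.1},{"claw": 1,"travel": [0,0,0],"turn": -7.1},{"claw": 1,"travel": [0,0,0],"turn": -7.1}])

```text
time: 4.72
ee_pos: [0.4906, -0.0369, 0.4021]
tcp_rot: [177.0, -0.3, 173.0]
wrist_force: [-0.7, 0.4, -0.5]
opening: 0.0852
```

move_arm(commands=[{"claw": 1,"travel": [0,0,0],"turn": -7.1},{"claw": 1,"travel": [0,0,0],"turn": -7.1},{"claw": 1,"travel": [0,0,0],"turn": -7.1},{"claw": 1,"travel": [0,0,0],"turn": -7.1},{"claw": 1,"travel": [0,0,0],"turn": -7.1}])

```text
time: 5.13
ee_pos: [0.4905, -0.0369, 0.4021]
tcp_rot: [177.4, 1.5, -151.6]
wrist_force: [-0.6, -0.2, 0.6]
opening: 0.0852
```

move_arm(commands=[{"claw": 1,"travel": [0,0,0],"turn": -7.1},{"claw": 1,"travel": [0,0,0],"turn": -7.1},{"claw": 1,"travel": [0,0,0],"turn": -7.1},{"claw": 1,"travel": [0,0,0],"turn": -7.1},{"claw": 1,"travel": [0,0,0],"turn": -7.1}])

```text
time: 5.55
ee_pos: [0.4906, -0.0369, 0.4021]
tcp_rot: [178.8, 2.7, -116.1]
wrist_force: [-0.7, -0.3, 0.6]
opening: 0.0853
```

move_arm(commands=[{"claw": 1,"travel": [0,0,0],"turn": -7.1},{"claw": 1,"travel": [0,0,0],"turn": -7.1},{"claw": 1,"travel": [0,0,0],"turn": -7.1},{"claw": 1,"travel": [0,0,0],"turn": -7.1},{"claw": 1,"travel": [0,0,0],"turn": -7.1}])

```text
time: 5.97
ee_pos: [0.4905, -0.0369, 0.4021]
tcp_rot: [-179.4, 2.9, -80.5]
wrist_force: [-0.5, 0.6, 0.0]
opening: 0.0857
```

move_arm(commands=[{"claw": 1,"travel": [0,0,0],"turn": -7.1},{"claw": 1,"travel": [0,0,0],"turn": -7.1},{"claw": 1,"travel": [0,0,0],"turn": -7.1},{"claw": 1,"travel": [0,0,0],"turn": -7.1},{"claw": 1,"travel": [0,0,0],"turn": -7.1}])

```text
time: 6.38
ee_pos: [0.4906, -0.0369, 0.4021]
tcp_rot: [-177.8, 2.0, -45.0]
wrist_force: [-0.5, 0.1, -0.2]
opening: 0.0855
```

move_arm(commands=[{"claw": 1,"travel": [0,0,0],"turn": -7.1},{"claw": 1,"travel": [0,0,0],"turn": -7.1},{"claw": 1,"travel": [0,0,0],"turn": -7.1},{"claw": 1,"travel": [0,0,0],"turn": -7.1},{"claw": 1,"travel": [0,0,0],"turn": -7.1}])

```text
time: 6.8
ee_pos: [0.4906, -0.0369, 0.4021]
tcp_rot: [-177.0, 0.4, -9.5]
wrist_force: [-0.3, 0.1, -0.1]
opening: 0.0854
```

```bash
python3 go.py .496 .0045 .40 172.2;python3 -c "
from workcell import status
print(status.get_obs()['q'])"
```

```text
now [ 0.4906 -0.0369  0.4021] [-177.05    0.39   -9.54] t 6.8 shift cm [-0.15 -4.17  0.21] rows 1.0 turn -181.74 F [-0.3  0.1 -0.1] op 0.0854
[  -4.9750348    -2.93677499    1.73946275   94.8287257     2.97634669
 -175.42668848]
```

move_arm(commands=[{"claw": 1,"travel": [0,0,0],"turn": -4.5},{"claw": 1,"travel": [0,2,0],"turn": 0}])

```text
time: 6.97
ee_pos: [0.4897, -0.0463, 0.4012]
tcp_rot: [-177.4, 0.2, -6.1]
wrist_force: [-0.4, 0.1, -0.6]
opening: 0.0852
```

move_arm(commands=[{"claw": 1,"travel": [0,2,0],"turn": 0}])

```text
time: 7.05
ee_pos: [0.4887, -0.0554, 0.4002]
tcp_rot: [-177.9, 0.2, -7.0]
wrist_force: [0.4, -0.7, -0.1]
opening: 0.0856
```

```bash
python3 go.py .496 .0045 .40 172.2;python3 -c "
from workcell import status
print(status.get_obs()['q'])"
```

```text
now [ 0.4887 -0.0554  0.4002] [-177.9     0.18   -7.  ] t 7.05 shift cm [-0.01 -6.03  0.02] rows 1.5 turn -179.2 F [ 0.4 -0.7 -0.1] op 0.0856
[  -6.93822302   -2.97551506    1.50230673   94.65075896    2.09605393
 -179.93503585]
```

move_arm(commands=[{"claw": 1,"travel": [0,4,0],"turn": 0},{"claw": 1,"travel": [0,4,0],"turn": 0}])

```text
time: 7.22
ee_pos: [0.4853, -0.0879, 0.3979]
tcp_rot: [-179.8, 0.2, -10.4]
wrist_force: [-0.2, -0.6, 0.4]
opening: 0.0853
```

```bash
python3 go.py .496 .0045 .40 172.2;python3 -c "
from workcell import status
print(status.get_obs()['q'])"
```

```text
now [ 0.4853 -0.0879  0.3979] [-179.75    0.2   -10.4 ] t 7.22 shift cm [-0.62 -9.28 -0.21] rows 2.3 turn -182.6 F [-0.2 -0.6  0.4] op 0.0853
[ -10.32409929   -2.81554673    1.40488716   94.4191111     0.24819257
 -179.92200365]
```

move_arm(commands=[{"claw": 1,"travel": [-0.2,-3.1,0],"turn": 7.1},{"claw": 1,"travel": [0.2,-3.1,0],"turn": 7.1},{"claw": 1,"travel": [0.6,-3.1,0],"turn": 7.1},{"claw": 1,"travel": [0,0,0],"turn": 7.1},{"claw": 1,"travel": [0,0,0],"turn": 7.1}])

```text
time: 7.63
ee_pos: [0.5189, -0.0014, 0.398]
tcp_rot: [-179.9, 0.4, -45.9]
wrist_force: [-1.2, 0.1, -0.0]
opening: 0.0856
```

move_arm(commands=[{"claw": 1,"travel": [0,0,0],"turn": 7.1},{"claw": 1,"travel": [0,0,0],"turn": 7.1},{"claw": 1,"travel": [0,0,0],"turn": 7.1},{"claw": 1,"travel": [0,0,0],"turn": 7.1},{"claw": 1,"travel": [0,0,0],"turn": 7.1}])

```text
time: 8.05
ee_pos: [0.5183, -0.0027, 0.3984]
tcp_rot: [179.9, 0.3, -81.6]
wrist_force: [-0.0, 0.1, -1.0]
opening: 0.0852
```

move_arm(commands=[{"claw": 1,"travel": [0,0,0],"turn": 7.1},{"claw": 1,"travel": [0,0,0],"turn": 7.1},{"claw": 1,"travel": [0,0,0],"turn": 7.1},{"claw": 1,"travel": [0,0,0],"turn": 7.1},{"claw": 1,"travel": [0,0,0],"turn": 7.1}])

```text
time: 8.47
ee_pos: [0.5183, -0.0027, 0.3984]
tcp_rot: [179.7, 0.2, -117.1]
wrist_force: [-0.6, -0.5, -0.0]
opening: 0.0857
```

move_arm(commands=[{"claw": 1,"travel": [0,0,0],"turn": 7.1},{"claw": 1,"travel": [0,0,0],"turn": 7.1},{"claw": 1,"travel": [0,0,0],"turn": 7.1},{"claw": 1,"travel": [0,0,0],"turn": 7.1},{"claw": 1,"travel": [0,0,0],"turn": 7.1}])

```text
time: 8.88
ee_pos: [0.5183, -0.0027, 0.3984]
tcp_rot: [179.7, 0.0, -152.6]
wrist_force: [0.2, -1.3, -0.7]
opening: 0.0852
```

move_arm(commands=[{"claw": 1,"travel": [0,0,0],"turn": 7.1},{"claw": 1,"travel": [0,0,0],"turn": 7.1},{"claw": 1,"travel": [0,0,0],"turn": 7.1},{"claw": 1,"travel": [0,0,0],"turn": 7.1},{"claw": 1,"travel": [0,0,0],"turn": 7.1}])

```text
time: 9.3
ee_pos: [0.5183, -0.0027, 0.3984]
tcp_rot: [179.7, -0.2, 171.9]
wrist_force: [-0.6, 0.2, 0.0]
opening: 0.0855
```

```bash
python3 go.py .496 .0045 .40 172.2;python3 -c "
from workcell import status,viewer
import cv2
print(status.get_obs()['q'])
cv2.imwrite('pics/w4.png',viewer.camera('wrist'))"
```

```text
now [ 0.5183 -0.0027  0.3984] [179.71  -0.18 171.94] t 9.3 shift cm [ 2.31  0.4  -0.16] rows 0.6 turn -0.26 F [-0.6  0.2  0. ] op 0.0855
[-0.36859222  0.56929914  4.79516917 94.36883728  0.3155178   7.68836324]
```

View pics/w4.png

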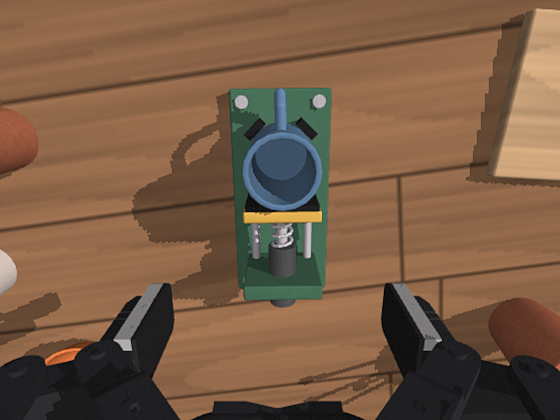

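Tilt mended (0.3° left). The picture shows the blue mug's rim at about (283,172), its handle up at (280,100), the black stops either side, and the yellow jaw at (283,215). I'll measure it.

```bash
python3 - <<'E'
from m4 import *
p=viewer.camera_params('wrist')
x=meas('pics/w4.png',p,(235,85,330,215),(98,60,30),(118,255,255),.102,.084)
b=[ray(p,uv,.014) for uv in((241,102),(319,101))];print(b)
d=b[1]-b[0];print(np.linalg.norm(d),np.degrees(np.arctan2(d[1],d[0])))
m=(b[0]+b[1])/2;a=np.radians(-7.8);print('seat from bolts',m[:2]+.048*np.array([np.cos(a),np.sin(a)]))
from go import go
go(x[0],x[1],.217,172.2)
E
```

```text
(242, 88, 81, 123) rim [0.4943 0.0058 0.0295] in 177 297 handle 172.8 mug yaw -7.2 reach 0.0589
[array([ 0.44252252, -0.02313077,  0.014     ]), array([0.45249801, 0.04838203, 0.014     ])]
0.07220520274329893 82.05891804665417
seat from bolts [0.49506616 0.00611128]
now [ 0.5182 -0.0027  0.3984] [179.71  -0.19 171.42] t 9.35 shift cm [ 2.49  0.48 18.14] rows 4.5 turn -0.78 F [-1.2 -0.6 -0.9] op 0.0852
```

move_arm(commands=[{"claw": 1,"travel": [2.4,0.45,0],"turn": -0.6},{"claw": 1,"travel": [0,0,4],"turn": 0},{"claw": 1,"travel": [0,0,4],"turn": 0},{"claw": 1,"travel": [0,0,3],"turn": 0},{"claw": 1,"travel": [0,0,0],"turn": 0}])

```text
time: 9.77
ee_pos: [0.4931, 0.006, 0.2825]
tcp_rot: [179.8, -0.7, 173.1]
wrist_force: [-0.5, 0.4, -1.0]
opening: 0.0852
```

```bash
python3 go.py .495 .0055 .217 172.1;python3 -c "
from workcell import status,viewer
import cv2
cv2.imwrite('pics/w5.png',viewer.camera('wrist'))"
```

```text
now [0.4931 0.006  0.2825] [179.76  -0.67 173.1 ] t 9.77 shift cm [-0.2  -0.02  6.55] rows 1.6 turn 1.0 F [-0.5  0.4 -1. ] op 0.0852
```

View pics/w5.png

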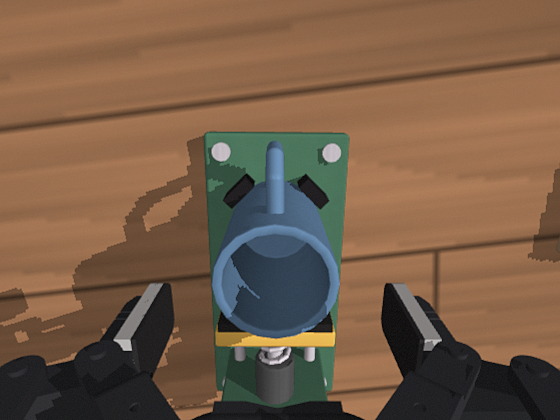

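move_arm(commands=[{"claw": 1,"travel": [-0.2,0,3],"turn": 0.7},{"claw": 1,"travel": [0,0,3.5],"turn": 0},{"claw": 1,"travel": [0,0,0],"turn": 0}])

```text
time: 10.07
ee_pos: [0.4958, 0.0065, 0.2207]
tcp_rot: [179.7, -0.5, 172.4]
wrist_force: [-0.7, 0.0, -1.6]
opening: 0.0852
```

move_arm(commands=[{"claw": -1,"travel": [0,0,0],"turn": 0},{"claw": -1,"travel": [0,0,0],"turn": 0},{"claw": -1,"travel": [0,0,0],"turn": 0},{"claw": -1,"travel": [0,0,0],"turn": 0},{"claw": -1,"travel": [0,0,0],"turn": 0}], squeeze=80)

```text
time: 10.48
ee_pos: [0.4974, 0.0058, 0.2279]
tcp_rot: [179.9, 0.1, 172.3]
wrist_force: [-3.7, -10.4, 8.6]
opening: 0.0596
```

```bash
python3 go.py .495 .0055 .217 172.1
```

```text
now [0.4974 0.0058 0.2279] [1.7985e+02 1.1000e-01 1.7228e+02] t 10.48 shift cm [ 0.24 -0.06  1.09] rows 0.3 turn 0.18 F [ -3.7 -10.4   8.6] op 0.0596
```

move_arm(commands=[{"claw": -1,"travel": [0,0,0],"turn": 0},{"claw": -1,"travel": [0,0,0],"turn": 0}])

```text
time: 10.65
ee_pos: [0.4974, 0.0057, 0.2279]
tcp_rot: [179.8, 0.1, 172.3]
wrist_force: [-3.0, -9.9, 6.7]
opening: 0.0596
```

```bash
python3 go.py .495 .0055 .217 172.1;python3 -c "
from workcell import status,viewer
import cv2
o=status.get_obs();print(o['joint_efforts'],o['torque'])
cv2.imwrite('pics/w6.png',viewer.camera('wrist'));cv2.imwrite('pics/s6.png',cv2.resize(viewer.camera('scene')[180:300,170:350],(720,480)))"
```

```text
now [0.4974 0.0057 0.2279] [1.7985e+02 1.1000e-01 1.7228e+02] t 10.65 shift cm [ 0.24 -0.06  1.09] rows 0.3 turn 0.18 F [-3.  -9.9  6.7] op 0.0596
[ 4.98254254e+00 -4.10673738e+01  4.46393716e+01 -1.59285765e+00
  2.95849197e+00  4.29202407e-02] [-2.19859343  0.76996956  0.03811109]
```

View pics/w6.png

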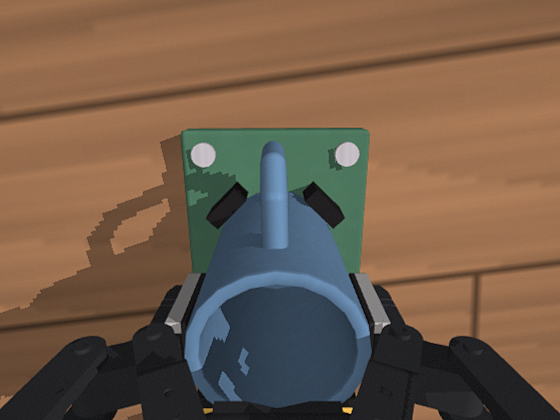

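View pics/s6.png

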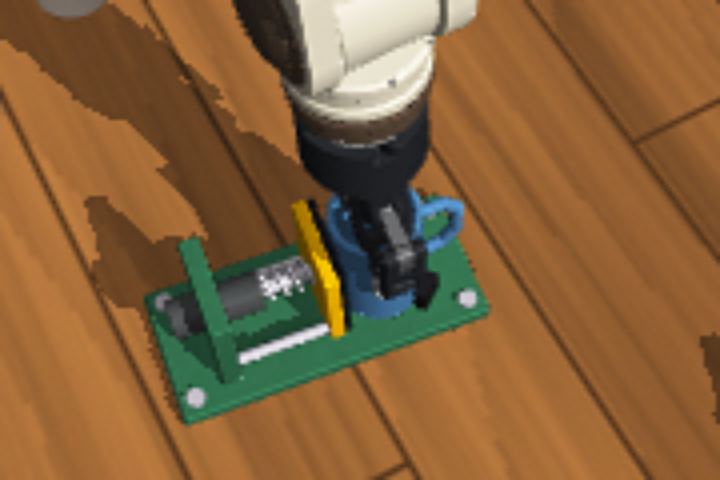

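move_arm(commands=[{"claw": -1,"travel": [0,0,-2],"turn": 0},{"claw": -1,"travel": [0,0,-3],"turn": 0},{"claw": -1,"travel": [0,0,-3],"turn": 0},{"claw": -1,"travel": [0,0,-4],"turn": 0},{"claw": -1,"travel": [0,0,0],"turn": 0}])

```text
time: 11.17
ee_pos: [0.4975, 0.006, 0.354]
tcp_rot: [179.6, 0.5, 172.3]
wrist_force: [1.3, 0.4, -1.9]
opening: 0.0594
```

```bash
python3 go.py .506 .315 .335 169.3;python3 -c "
from workcell import status,viewer
import cv2
cv2.imwrite('pics/w7.png',viewer.camera('wrist'));cv2.imwrite('pics/s7.png',cv2.resize(viewer.camera('scene')[180:300,170:350],(720,480)))"
```

```text
now [0.4975 0.006  0.354 ] [179.56   0.54 172.35] t 11.17 shift cm [ 3.27 30.73  1.9 ] rows 7.6 turn 3.05 F [ 1.3  0.4 -1.9] op 0.0594
```

View pics/w7.png

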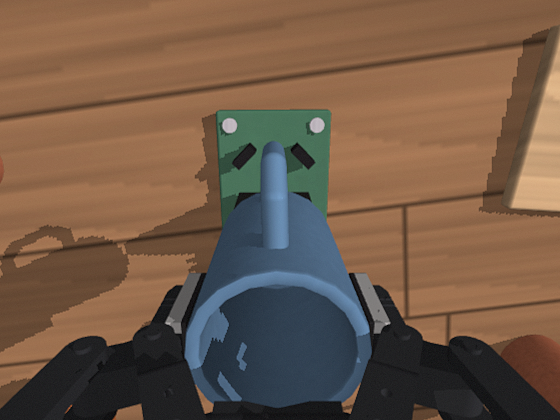

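View pics/s7.png

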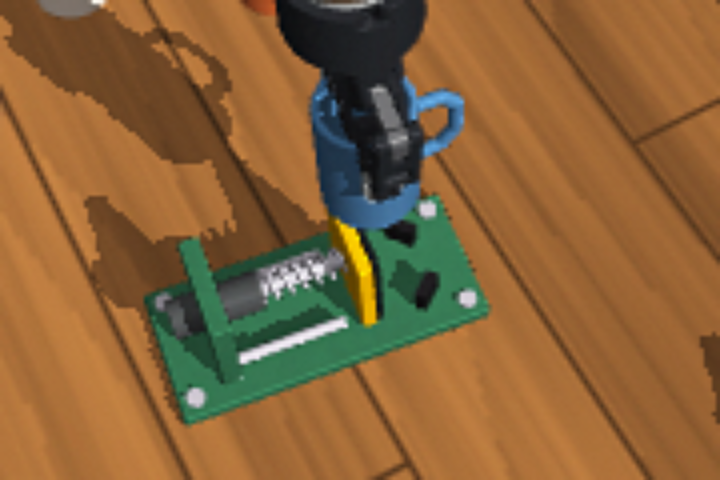

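move_arm(commands=[{"claw": -1,"travel": [0.4,3.8,0],"turn": 0},{"claw": -1,"travel": [0.4,3.8,0],"turn": 0},{"claw": -1,"travel": [0.4,3.8,0],"turn": 0},{"claw": -1,"travel": [0.4,3.8,0],"turn": 0},{"claw": -1,"travel": [0.4,3.8,0],"turn": 0}])

```text
time: 11.68
ee_pos: [0.5019, 0.1988, 0.345]
tcp_rot: [179.7, -0.2, 172.3]
wrist_force: [0.9, -0.6, -2.2]
opening: 0.0591
```

move_arm(commands=[{"claw": -1,"travel": [0.4,3.8,1.5],"turn": 0},{"claw": -1,"travel": [0.4,3.8,1.5],"turn": 0},{"claw": -1,"travel": [0.4,3.8,1.0],"turn": 0},{"claw": -1,"travel": [0,0,0],"turn": 3},{"claw": -1,"travel": [0,0,0],"turn": 0}])

```text
time: 12.1
ee_pos: [0.505, 0.3137, 0.304]
tcp_rot: [179.8, -0.3, 169.4]
wrist_force: [0.3, -0.5, -3.2]
opening: 0.0593
```

```bash
python3 go.py .506 .315 .232 169.3;python3 -c "
from workcell import status,viewer
import cv2
cv2.imwrite('pics/t8.png',viewer.camera('top'));cv2.imwrite('pics/w8.png',viewer.camera('wrist'))"
```

```text
now [0.505  0.3137 0.304 ] [179.79  -0.31 169.39] t 12.1 shift cm [-0.08  0.15  7.2 ] rows 1.8 turn 0.09 F [ 0.3 -0.5 -3.2] op 0.0593
```

View pics/w8.png

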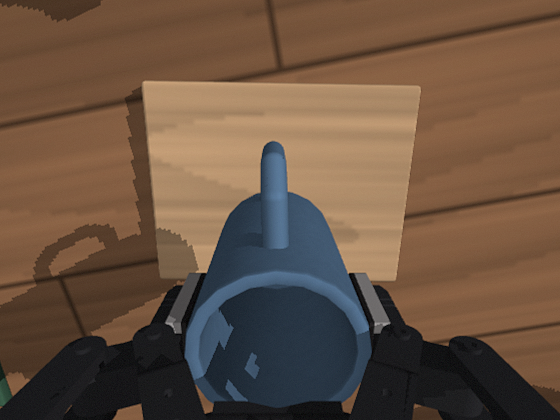

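```bash
python3 -c "
from h import *
from workcell import viewer
p=viewer.camera_params('wrist')
a,b=ray(p,(142,84),.015),ray(p,(420,88),.015);print(a,b,np.linalg.norm(a-b));m=(a+b)/2;d=(b-a)/np.linalg.norm(b-a);n=np.array([d[1],-d[0],0]);print('centre',m+.075*n, np.degrees(np.arctan2(n[1],n[0])))
"
```

```text
[0.40422569 0.24006554 0.015     ] [0.44110373 0.42305307 0.015     ] 0.18666661786874456
centre [0.4961865  0.31674222 0.015     ] -11.39436995379047
```

move_arm(commands=[{"claw": -1,"travel": [0,0.1,3],"turn": 0},{"claw": -1,"travel": [0,0.1,2.5],"turn": 0},{"claw": -1,"travel": [0,0,1.2],"turn": 0},{"claw": -1,"travel": [0,0,0.3],"turn": 0},{"claw": -1,"travel": [0,0,0],"turn": 0}])

```text
time: 12.62
ee_pos: [0.5059, 0.3134, 0.2357]
tcp_rot: [179.7, -0.2, 169.3]
wrist_force: [-0.8, 0.6, -1.9]
opening: 0.0597
```

```bash
python3 go.py .506 .315 .232 169.3
```

```text
now [0.5059 0.3134 0.2357] [179.71  -0.22 169.3 ] t 12.62 shift cm [0.02 0.15 0.37] rows 0.1 turn -0.0 F [-0.8  0.6 -1.9] op 0.0597
```

move_arm(commands=[{"claw": -1,"travel": [0,0,0.3],"turn": 0},{"claw": -1,"travel": [0,0,0.2],"turn": 0},{"claw": -1,"travel": [0,0,0],"turn": 0}])

```text
time: 12.87
ee_pos: [0.506, 0.3144, 0.2315]
tcp_rot: [179.6, -0.1, 169.3]
wrist_force: [0.9, 0.3, -1.9]
opening: 0.059
```

```bash
python3 go.py .506 .315 .232 169.3
```

```text
now [0.506  0.3144 0.2315] [ 1.7962e+02 -1.3000e-01  1.6933e+02] t 12.87 shift cm [ 0.02  0.06 -0.05] rows 0.0 turn 0.03 F [ 0.9  0.3 -1.9] op 0.059
```

move_arm(commands=[{"claw": -1,"travel": [0,0,0.2],"turn": 0},{"claw": -1,"travel": [0,0,0],"turn": 0}])

```text
time: 13.03
ee_pos: [0.5059, 0.3144, 0.2309]
tcp_rot: [179.6, -0.1, 169.3]
wrist_force: [-3.2, -2.9, 9.2]
opening: 0.0595
```

move_arm(commands=[{"claw": -1,"travel": [0,0,0.2],"turn": 0},{"claw": -1,"travel": [0,0,0],"turn": 0}])

```text
time: 13.2
ee_pos: [0.5058, 0.3143, 0.2308]
tcp_rot: [179.5, -0.0, 169.3]
wrist_force: [-8.2, -6.3, 22.0]
opening: 0.0596
```

move_arm(commands=[{"claw": -1,"travel": [0,0,-0.3],"turn": 0},{"claw": 1,"travel": [0,0,0],"turn": 0},{"claw": 1,"travel": [0,0,0],"turn": 0},{"claw": 1,"travel": [0,0,0],"turn": 0},{"claw": 1,"travel": [0,0,0],"turn": 0}])

```text
time: 13.62
ee_pos: [0.5058, 0.3144, 0.2294]
tcp_rot: [179.7, -0.2, 169.3]
wrist_force: [0.2, 0.2, -0.4]
opening: 0.0857
```

move_arm(commands=[{"claw": 1,"travel": [0,0,-2],"turn": 0},{"claw": 1,"travel": [0,0,-4],"turn": 0},{"claw": 1,"travel": [0,0,-4],"turn": 0},{"claw": 1,"travel": [0,0,-4],"turn": 0},{"claw": 1,"travel": [0,0,0],"turn": 0}])

```text
time: 14.03
ee_pos: [0.5064, 0.3137, 0.3782]
tcp_rot: [179.3, 0.3, 169.3]
wrist_force: [2.6, 0.9, 1.5]
opening: 0.0854
```

```bash
python3 go.py .579 -.332 .38 197.5;python3 -c "
from workcell import status,viewer
import cv2
cv2.imwrite('pics/w9.png',viewer.camera('wrist'))"
```

```text
now [0.5064 0.3137 0.3782] [179.25   0.27 169.33] t 14.03 shift cm [-19.09 -62.11  -0.18] rows 15.8 turn -28.17 F [2.6 0.9 1.5] op 0.0854
```

View pics/w9.png

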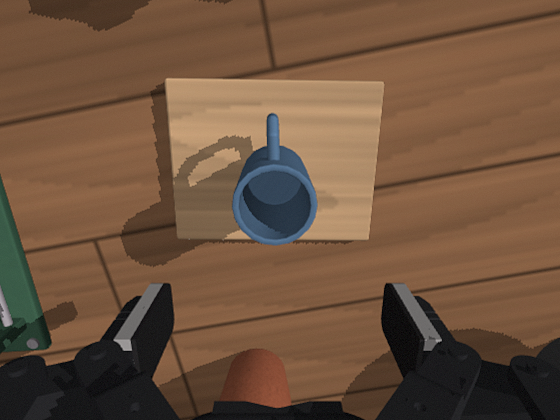

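move_arm(commands=[{"claw": 1,"travel": [-1.2,-3.9,0],"turn": 0},{"claw": 1,"travel": [-1.2,-3.9,0],"turn": 0},{"claw": 1,"travel": [-1.2,-3.9,0],"turn": 0},{"claw": 1,"travel": [-1.2,-3.9,0],"turn": 0},{"claw": 1,"travel": [-1.2,-3.9,0],"turn": 0}])

```text
time: 14.5
ee_pos: [0.5287, 0.1091, 0.367]
tcp_rot: [179.7, -0.3, 169.4]
wrist_force: [0.7, 0.6, -0.1]
opening: 0.0852
```

move_arm(commands=[{"claw": 1,"travel": [-1.2,-3.9,0],"turn": 0},{"claw": 1,"travel": [-1.2,-3.9,0],"turn": 0},{"claw": 1,"travel": [-1.2,-3.9,0],"turn": 0},{"claw": 1,"travel": [-1.2,-3.9,0],"turn": 0},{"claw": 1,"travel": [-1.2,-3.9,0],"turn": 0}])

```text
time: 14.92
ee_pos: [0.5516, -0.094, 0.3658]
tcp_rot: [179.7, -0.3, 169.3]
wrist_force: [0.7, -0.3, -0.1]
opening: 0.0855
```

move_arm(commands=[{"claw": 1,"travel": [-1.2,-3.9,0],"turn": 0},{"claw": 1,"travel": [-1.2,-3.9,0],"turn": 0},{"claw": 1,"travel": [-1.2,-3.9,0],"turn": 0},{"claw": 1,"travel": [-1.2,-3.9,0],"turn": 0},{"claw": 1,"travel": [-1.2,-3.9,0],"turn": 0}])

```text
time: 15.33
ee_pos: [0.5745, -0.2968, 0.3642]
tcp_rot: [179.6, -0.3, 169.3]
wrist_force: [0.8, -0.1, 0.3]
opening: 0.0854
```

move_arm(commands=[{"claw": 1,"travel": [0,0,0],"turn": -7.1},{"claw": 1,"travel": [0,0,0],"turn": -7.1},{"claw": 1,"travel": [0,0,0],"turn": -7.1},{"claw": 1,"travel": [0,0,0],"turn": -6.9},{"claw": 1,"travel": [0,0,0],"turn": 0}])

```text
time: 15.75
ee_pos: [0.5747, -0.2949, 0.3641]
tcp_rot: [179.5, -0.1, -162.2]
wrist_force: [-0.2, 0.0, 0.0]
opening: 0.0858
```

```bash
python3 go.py .579 -.332 .38 197.5;python3 -c "
from workcell import status,viewer
import cv2
cv2.imwrite('pics/w10.png',viewer.camera('wrist'))"
```

```text
now [ 0.5747 -0.2949  0.3641] [ 1.7954e+02 -9.0000e-02 -1.6216e+02] t 15.75 shift cm [ 0.73 -3.67 -1.59] rows 1.0 turn -359.66 F [-0.2  0.   0. ] op 0.0858
```

View pics/w10.png

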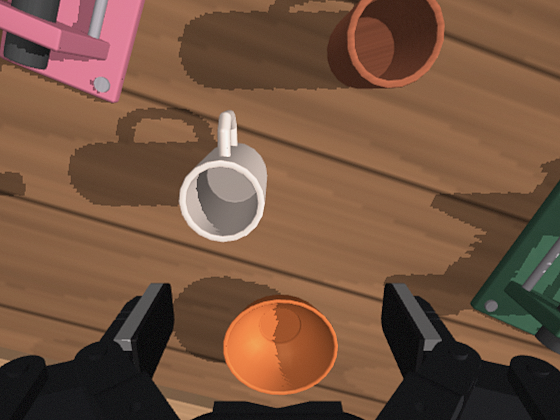

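```bash
python3 - <<'E'
from m4 import *
from go import go
p=viewer.camera_params('wrist')
x=meas('pics/w10.png',p,(170,105,275,245),(0,0,110),(180,70,255),.09,.072)
go(x[0],x[1],.205,197.5)
print('bowl rim',ray(p,(281,346),.045),'clay',ray(p,(395,45),.09))
E
```

```text
(179, 110, 88, 132) rim [ 0.5704 -0.3337  0.0357] in 110 321 handle -30.9 mug yaw 149.1 reach 0.0535
now [ 0.5747 -0.2948  0.3643] [ 1.7955e+02 -8.0000e-02 -1.6259e+02] t 15.8 shift cm [ 1.58 -3.58 15.93] rows 4.0 turn -360.09 F [1.3 0.3 0.3] op 0.0856
bowl rim [ 0.71473949 -0.24469383  0.045     ] clay [ 0.44956914 -0.25651714  0.09      ]
```

```bash
cat > m5.py <<'E'
from m4 import *
def low(f,p,roi,rowmin,zt,zh,hrow,lo=(0,0,110),hi=(180,70,255)):
    h=cv2.cvtColor(cv2.imread(f),cv2.COLOR_BGR2HSV);m=cv2.inRange(h,lo,hi);n=np.zeros_like(m);x0,y0,x1,y1=roi;n[y0:y1,x0:x1]=m[y0:y1,x0:x1]
    c=max(cv2.findContours(n,0,cv2.CHAIN_APPROX_NONE)[0],key=cv2.contourArea)[:,0]
    P=np.array([ray(p,q,zt)[:2] for q in c if q[1]>rowmin])
    g=lambda x:np.hypot(P[:,0]-x[0],P[:,1]-x[1])-.0297
    x=least_squares(g,np.median(P,0),loss='cauchy',f_scale=.0007).x
    print('rim',np.round(x,4),'in',(abs(g(x))<.0015).sum(),len(P))
    T=c[c[:,1]<hrow];q=T.mean(0)
    for z in zh:
        d=ray(p,q,z)[:2]-x;print('handle px',np.round(q,1),'z',z,'r',round(np.hypot(*d),4),'yaw',round((np.degrees(np.arctan2(d[1],d[0]))+360)%360-180,1))
    return x
E
python3 - <<'E'
from m5 import *
from go import go
p=viewer.camera_params('wrist')
x=low('pics/w10.png',p,(170,105,275,245),195,.09,(.065,.072),125)
go(x[0],x[1],.205,197.5)
E
```

```text
rim [ 0.5773 -0.3324] in 128 128
handle px [227.3 115.8] z 0.065 r 0.0559 yaw 13.8
handle px [227.3 115.8] z 0.072 r 0.0564 yaw 13.0
now [ 0.5747 -0.2948  0.3643] [ 1.7955e+02 -8.0000e-02 -1.6259e+02] t 15.8 shift cm [ 0.88 -3.67 15.93] rows 4.0 turn -360.09 F [1.3 0.3 0.3] op 0.0856
```

move_arm(commands=[{"claw": 1,"travel": [0.9,-3.7,0],"turn": 2},{"claw": 1,"travel": [0,0,4],"turn": 0},{"claw": 1,"travel": [0,0,3.5],"turn": 0},{"claw": 1,"travel": [0,0,0],"turn": 0},{"claw": 1,"travel": [0,0,0],"turn": 0}])

```text
time: 16.22
ee_pos: [0.5765, -0.3318, 0.2883]
tcp_rot: [179.4, -0.2, -164.6]
wrist_force: [-0.6, 0.2, 1.8]
opening: 0.0853
```

```bash
python3 go.py .5773 -.3324 .205 195;python3 -c "
from workcell import status,viewer
import cv2
cv2.imwrite('pics/w11.png',viewer.camera('wrist'))"
```

```text
now [ 0.5765 -0.3318  0.2883] [ 179.41   -0.23 -164.63] t 16.22 shift cm [-0.06 -0.08  8.33] rows 2.0 turn -359.63 F [-0.6  0.2  1.8] op 0.0853
```

View pics/w11.png

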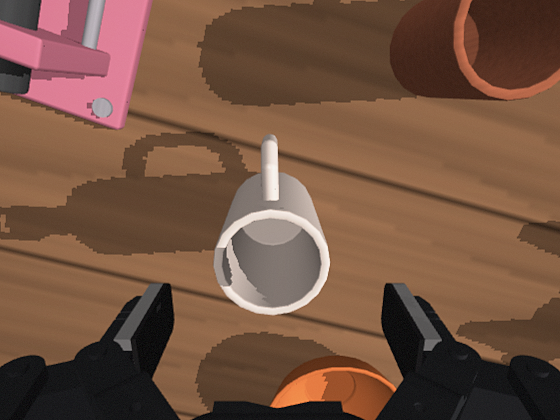

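```bash
python3 - <<'E'
from m5 import *
from go import go
p=viewer.camera_params('wrist')
x=low('pics/w11.png',p,(205,130,340,318),250,.09,(.065,.072),155)
go(x[0],x[1],.205,195)
for uv,z in(((270,197),.075),((270,138),.07)):
    d=ray(p,uv,z)[:2]-x;print(uv,np.hypot(*d),np.degrees(np.arctan2(d[1],d[0]))+180)
print('bowl rim left/bottom', ray(p,(335,356),.045))
E
```

```text
rim [ 0.5806 -0.3328] in 179 179
handle px [269.3 143. ] z 0.065 r 0.0587 yaw 16.2
handle px [269.3 143. ] z 0.072 r 0.0596 yaw 16.1
now [ 0.577  -0.3319  0.2911] [ 1.7959e+02 -5.0000e-02 -1.6458e+02] t 16.27 shift cm [-0.32 -0.19  8.61] rows 2.1 turn -359.58 F [ 0.8 -0.2  1.1] op 0.0855
(270, 197) 0.03183406553204998 16.431450396430364
(270, 138) 0.06188571418086862 15.790052968139548
bowl rim left/bottom [ 0.66096056 -0.26423075  0.045     ]
```

move_arm(commands=[{"claw": 1,"travel": [-0.2,-0.1,0],"turn": -0.6},{"claw": 1,"travel": [0,0,4],"turn": 0},{"claw": 1,"travel": [0,0,3.6],"turn": 0},{"claw": 1,"travel": [0,0,0],"turn": 0},{"claw": 1,"travel": [0,0,0],"turn": 0}])

```text
time: 16.68
ee_pos: [0.5792, -0.3319, 0.2152]
tcp_rot: [179.6, -0.1, -163.9]
wrist_force: [0.4, 0.4, 1.5]
opening: 0.0852
```

```bash
python3 go.py .579 -.3326 .213 196;python3 -c "
from workcell import status,viewer
import cv2
cv2.imwrite('pics/w12.png',viewer.camera('wrist'))"
```

```text
now [ 0.5792 -0.3319  0.2152] [ 1.7958e+02 -6.0000e-02 -1.6386e+02] t 16.68 shift cm [ 0.04 -0.06  0.22] rows 0.1 turn -359.86 F [0.4 0.4 1.5] op 0.0852
```

View pics/w12.png

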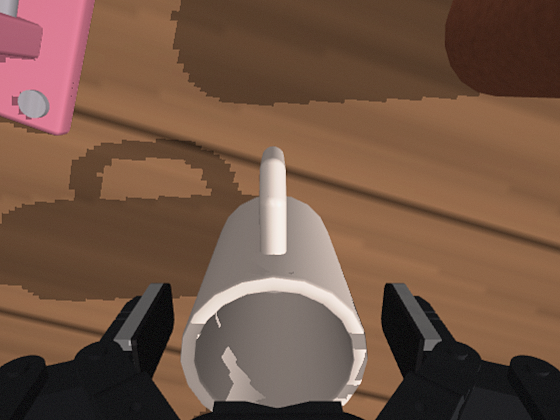

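move_arm(commands=[{"claw": -1,"travel": [0,0,0],"turn": 0},{"claw": -1,"travel": [0,0,0],"turn": 0},{"claw": -1,"travel": [0,0,0],"turn": 0},{"claw": -1,"travel": [0,0,0],"turn": 0},{"claw": -1,"travel": [0,0,0],"turn": 0}], squeeze=80)

```text
time: 17.15
ee_pos: [0.5799, -0.3325, 0.2183]
tcp_rot: [179.8, 0.2, -163.9]
wrist_force: [-0.4, 2.0, 9.0]
opening: 0.0593
```

```bash
python3 go.py .579 -.3326 .213 196;python3 -c "
from workcell import status,viewer
import cv2
cv2.imwrite('pics/w13.png',viewer.camera('wrist'))"
```

```text
now [ 0.5799 -0.3325  0.2183] [ 179.83    0.2  -163.86] t 17.15 shift cm [0.09 0.01 0.53] rows 0.1 turn -359.86 F [-0.4  2.   9. ] op 0.0593
```

View pics/w13.png

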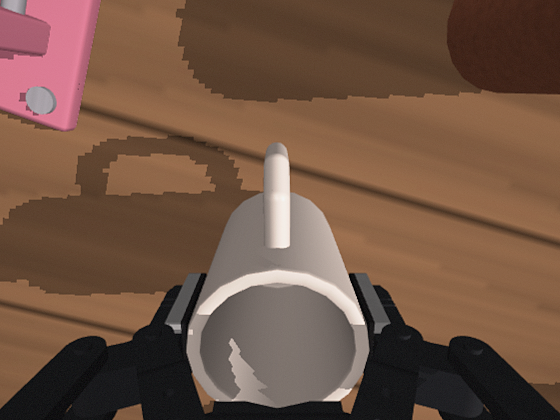

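```bash
python3 - <<'E'
from m5 import *
from go import go
p=viewer.camera_params('wrist')
x=low('pics/w13.png',p,(182,140,372,400),270,.09,(.065,.07),160)
for c0 in (np.array([.5799,-.3325]),x):
  for uv,z in(((277,245),.075),((276.5,147),.07)):
    d=ray(p,uv,z)[:2]-c0;print(uv,np.hypot(*d),np.degrees(np.arctan2(d[1],d[0]))+180)
# direction of handle bar itself
d=ray(p,(276.5,147),.07)-ray(p,(277,245),.075);print(np.degrees(np.arctan2(d[1],d[0]))+180)
E
```

```text
rim [ 0.5751 -0.3336] in 256 386
handle px [276.2 149.3] z 0.065 r 0.058 yaw 16.5
handle px [276.2 149.3] z 0.07 r 0.0588 yaw 16.5
(277, 245) 0.032677708612719264 15.831070581946108
(276.5, 147) 0.06445740388751958 16.079583704635297
(277, 245) 0.027784829409763415 16.37361826689306
(276.5, 147) 0.05956514477493107 16.3530748572895
16.335114208952092
```

move_arm(commands=[{"claw": -1,"travel": [0,0,-3],"turn": 0},{"claw": -1,"travel": [0,0,-4],"turn": 0},{"claw": -1,"travel": [0,0,-4],"turn": 0},{"claw": -1,"travel": [0,0,-3],"turn": 0},{"claw": -1,"travel": [0,0,0],"turn": 0}])

```text
time: 17.62
ee_pos: [0.5795, -0.3331, 0.364]
tcp_rot: [-179.9, 0.5, -163.9]
wrist_force: [2.3, -1.2, -1.2]
opening: 0.0591
```

```bash
python3 go.py .4688 .0091 .35 172.1
```

```text
now [ 0.5795 -0.3331  0.364 ] [-179.88    0.46 -163.87] t 17.62 shift cm [ 1.13 35.95  1.4 ] rows 8.8 turn -335.97 F [ 2.3 -1.2 -1.2] op 0.0591
```

move_arm(commands=[{"claw": -1,"travel": [0.1,4,0],"turn": 0},{"claw": -1,"travel": [0.1,4,0],"turn": 0},{"claw": -1,"travel": [0.1,4,0],"turn": 0},{"claw": -1,"travel": [0.1,4,0],"turn": 0},{"claw": -1,"travel": [0.1,4,0],"turn": 0}])

```text
time: 18.03
ee_pos: [0.518, -0.1408, 0.3563]
tcp_rot: [179.6, 0.0, -163.9]
wrist_force: [0.3, 1.1, -2.6]
opening: 0.0593
```

move_arm(commands=[{"claw": -1,"travel": [0.1,4,0],"turn": 0},{"claw": -1,"travel": [0.1,4,0],"turn": 0},{"claw": -1,"travel": [0.1,4,0],"turn": 0},{"claw": -1,"travel": [0.1,4,0],"turn": 0},{"claw": -1,"travel": [0,0,0],"turn": 7}])

```text
time: 18.45
ee_pos: [0.4688, 0.015, 0.3581]
tcp_rot: [179.5, 0.0, -170.5]
wrist_force: [0.5, 0.3, -2.3]
opening: 0.0595
```

move_arm(commands=[{"claw": -1,"travel": [0,0,0],"turn": 7},{"claw": -1,"travel": [0,0,0],"turn": 7},{"claw": -1,"travel": [0,0,0],"turn": 3},{"claw": -1,"travel": [0,0,0],"turn": 0}])

```text
time: 18.78
ee_pos: [0.4706, 0.0104, 0.3575]
tcp_rot: [179.7, -0.1, 172.0]
wrist_force: [0.5, 0.0, -2.3]
opening: 0.0596
```

```bash
python3 go.py .4688 .0091 .30 172.1;python3 -c "
from workcell import status,viewer
import cv2
cv2.imwrite('pics/w14.png',viewer.camera('wrist'))"
```

```text
now [0.4706 0.0104 0.3575] [ 1.7965e+02 -1.1000e-01  1.7201e+02] t 18.78 shift cm [ 0.16 -0.16  5.75] rows 1.4 turn -0.09 F [ 0.5  0.  -2.3] op 0.0596
```

View pics/w14.png

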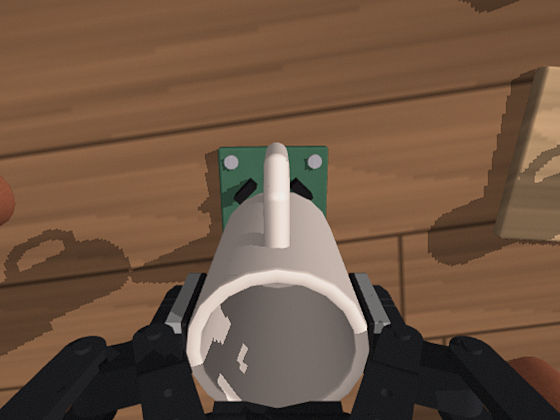

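```bash
python3 - <<'E'
from h import *
from workcell import viewer
w=cv2.imread('pics/w14.png');h=cv2.cvtColor(w,cv2.COLOR_BGR2HSV)
p=viewer.camera_params('wrist')
m=cv2.inRange(h,(0,0,120),(180,80,255));m[185:]=0;m[:140]=0;m[:,255:300]=0;m[:,:215]=0;m[:,330:]=0
n,l,s,c=cv2.connectedComponentsWithStats(m);b=[]
for i in range(1,n):
    if s[i,4]>40: print(s[i],c[i]);b.append(ray(p,c[i],.0135))
b=sorted(b,key=lambda q:q[1]);d=b[1]-b[0];print(b,np.linalg.norm(d),np.degrees(np.arctan2(d[1],d[0]))-90)
a=np.radians(-7.9);X=np.array([np.cos(a),np.sin(a)]);mm=(b[0]+b[1])[:2]/2
print('seat',mm+.0465*X,mm+.048*X)
E
```

```text
[224 155  15  14 160] [230.9     161.65625]
[308 154  14  15 162] [314.5308642  161.08024691]
[array([ 0.44232122, -0.02403093,  0.0135    ]), array([0.45175816, 0.04746007, 0.0135    ])] 0.07211115108199255 -7.51967375467585
seat [0.49309838 0.0053234 ] [0.49458415 0.00511723]
```

move_arm(commands=[{"claw": -1,"travel": [0.2,-0.15,0],"turn": 0},{"claw": -1,"travel": [0,0,4],"turn": 0},{"claw": -1,"travel": [0,0,3.5],"turn": 0},{"claw": -1,"travel": [0,0,2],"turn": 0},{"claw": -1,"travel": [0,0,0],"turn": 0}])

```text
time: 19.25
ee_pos: [0.4669, 0.0095, 0.2575]
tcp_rot: [179.7, -0.6, 172.2]
wrist_force: [-1.0, -0.3, -3.2]
opening: 0.0595
```

```bash
python3 go.py .4688 .0088 .2563 172.1;python3 -c "
from workcell import status,viewer
import cv2
cv2.imwrite('pics/w15.png',viewer.camera('wrist'));cv2.imwrite('pics/s15.png',cv2.resize(viewer.camera('scene')[180:300,170:350],(720,480)))"
```

```text
now [0.4669 0.0095 0.2575] [179.72  -0.55 172.21] t 19.25 shift cm [-0.2  -0.04  0.12] rows 0.1 turn 0.11 F [-1.  -0.3 -3.2] op 0.0595
```

View pics/s15.png

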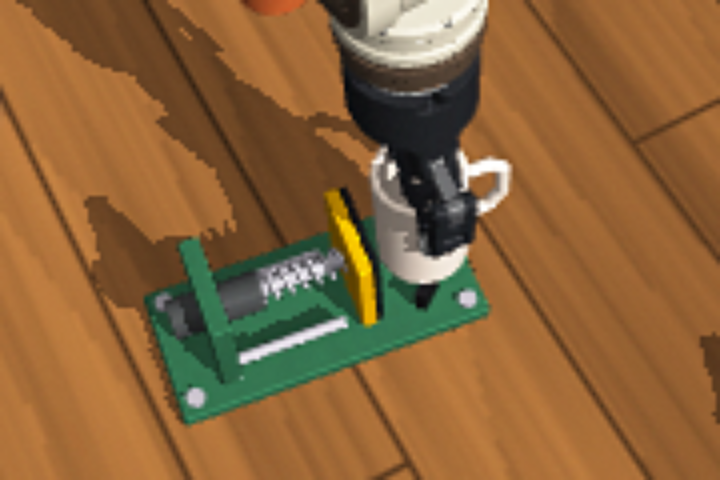

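View pics/w15.png

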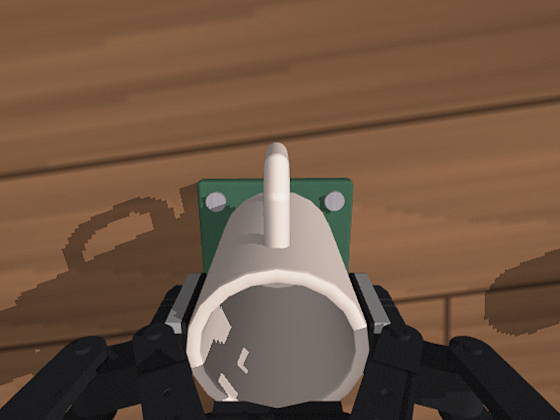

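move_arm(commands=[{"claw": -1,"travel": [-1.2,0,0],"turn": 0},{"claw": -1,"travel": [-1.2,0,0],"turn": 0},{"claw": -1,"travel": [-0.6,0,0],"turn": 0},{"claw": -1,"travel": [0,0,0],"turn": 0}])

```text
time: 19.68
ee_pos: [0.4987, 0.0055, 0.2637]
tcp_rot: [179.6, -0.1, 172.2]
wrist_force: [-8.2, 1.5, 1.7]
opening: 0.059
```

```bash
python3 go.py .5012 .0044 .2563 172.1
```

```text
now [0.4987 0.0055 0.2637] [ 1.7963e+02 -1.4000e-01  1.7216e+02] t 19.68 shift cm [-0.26 -0.07  0.74] rows 0.2 turn 0.06 F [-8.2  1.5  1.7] op 0.059
```

move_arm(commands=[{"claw": -1,"travel": [-0.3,-0.05,0],"turn": 0},{"claw": -1,"travel": [0,0,0],"turn": 0}])

```text
time: 19.85
ee_pos: [0.501, 0.0049, 0.2637]
tcp_rot: [179.6, -0.2, 172.2]
wrist_force: [-7.6, 3.0, 2.0]
opening: 0.0594
```

```bash
python3 go.py .5012 .0044 .2303 172.1;python3 -c "
from workcell import status,viewer
import cv2
cv2.imwrite('pics/w16.png',viewer.camera('wrist'));cv2.imwrite('pics/s16.png',cv2.resize(viewer.camera('scene')[180:300,170:350],(720,480)))"
```

```text
now [0.501  0.0049 0.2637] [ 1.7958e+02 -1.5000e-01  1.7219e+02] t 19.85 shift cm [-0.03 -0.04  3.34] rows 0.8 turn 0.09 F [-7.6  3.   2. ] op 0.0594
```

View pics/s16.png

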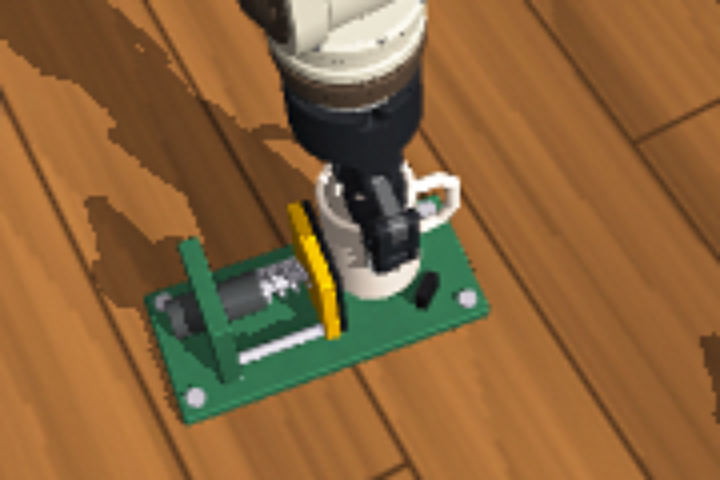

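View pics/w16.png

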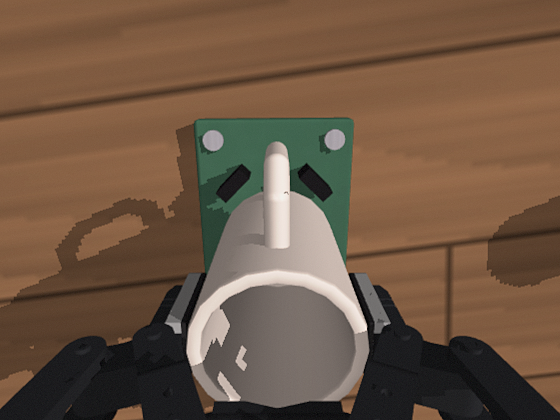

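move_arm(commands=[{"claw": -1,"travel": [0,0,1.2],"turn": 0},{"claw": -1,"travel": [0,0,0],"turn": 0}])

```text
time: 20.12
ee_pos: [0.5003, 0.0049, 0.2502]
tcp_rot: [179.6, -0.2, 172.2]
wrist_force: [-6.9, 3.0, -3.7]
opening: 0.0593
```

move_arm(commands=[{"claw": -1,"travel": [0,0,1.0],"turn": 0},{"claw": -1,"travel": [0,0,0],"turn": 0}])

```text
time: 20.28
ee_pos: [0.5003, 0.0049, 0.2403]
tcp_rot: [179.6, -0.3, 172.2]
wrist_force: [-7.4, 2.5, -6.5]
opening: 0.0596
```

```bash
python3 go.py .5012 .0044 .2303 172.1
```

```text
now [0.5003 0.0049 0.2403] [179.65  -0.25 172.18] t 20.28 shift cm [-0.1  -0.04  1.  ] rows 0.2 turn 0.08 F [-7.4  2.5 -6.5] op 0.0596
```

move_arm(commands=[{"claw": -1,"travel": [0,0,0.7],"turn": 0},{"claw": -1,"travel": [0,0,0],"turn": 0}])

```text
time: 20.45
ee_pos: [0.5004, 0.0049, 0.2337]
tcp_rot: [179.6, -0.2, 172.2]
wrist_force: [-7.2, 1.3, -5.3]
opening: 0.0591
```

move_arm(commands=[{"claw": -1,"travel": [0,0,0.2],"turn": 0},{"claw": -1,"travel": [0,0,0],"turn": 0}])

```text
time: 20.62
ee_pos: [0.5006, 0.0049, 0.2323]
tcp_rot: [179.6, -0.2, 172.2]
wrist_force: [-7.5, 1.1, -2.1]
opening: 0.0593
```

```bash
python3 go.py .5012 .0044 .2303 172.1
```

```text
now [0.5006 0.0049 0.2323] [179.64  -0.18 172.17] t 20.62 shift cm [-0.07 -0.04  0.2 ] rows 0.1 turn 0.07 F [-7.5  1.1 -2.1] op 0.0593
```

move_arm(commands=[{"claw": -1,"travel": [0,0,0.2],"turn": 0},{"claw": -1,"travel": [0,0,0],"turn": 0}])

```text
time: 20.78
ee_pos: [0.5007, 0.0049, 0.2305]
tcp_rot: [179.6, -0.2, 172.2]
wrist_force: [-6.9, 0.7, -2.1]
opening: 0.0593
```

move_arm(commands=[{"claw": -1,"travel": [0,0,0.2],"turn": 0},{"claw": -1,"travel": [0,0,0],"turn": 0}])

```text
time: 20.95
ee_pos: [0.5006, 0.0049, 0.2304]
tcp_rot: [179.6, -0.1, 172.2]
wrist_force: [-13.2, 1.6, 15.6]
opening: 0.0591
```

```bash
python3 go.py .5012 .0044 .2303 172.1;python3 -c "
from workcell import status,viewer
import cv2
cv2.imwrite('pics/w17.png',viewer.camera('wrist'));cv2.imwrite('pics/s17.png',cv2.resize(viewer.camera('scene')[180:300,170:350],(720,480)))"
```

```text
now [0.5006 0.0049 0.2304] [ 1.7964e+02 -8.0000e-02  1.7217e+02] t 20.95 shift cm [-0.07 -0.04  0.01] rows 0.0 turn 0.07 F [-13.2   1.6  15.6] op 0.0591
```

View pics/w17.png

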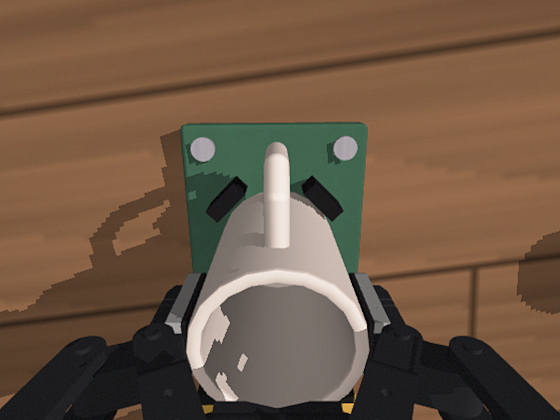

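View pics/s17.png

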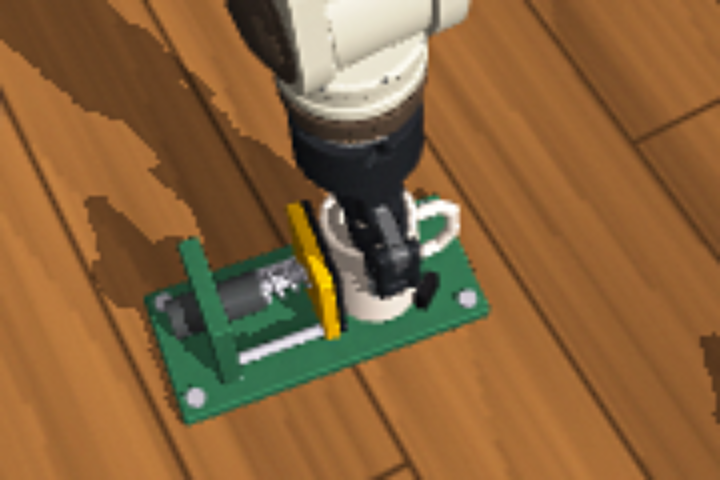

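move_arm(commands=[{"claw": -1,"travel": [0,0,-0.15],"turn": 0},{"claw": -1,"travel": [0.2,0,0],"turn": 0},{"claw": -1,"travel": [0,0,0],"turn": 0}])

```text
time: 21.3
ee_pos: [0.4989, 0.0052, 0.2304]
tcp_rot: [179.6, -0.1, 172.2]
wrist_force: [-6.7, 0.6, 3.4]
opening: 0.0593
```

move_arm(commands=[{"claw": -1,"travel": [0.15,0,0],"turn": 0},{"claw": -1,"travel": [0,0,0],"turn": 0}])

```text
time: 21.47
ee_pos: [0.4979, 0.0053, 0.2304]
tcp_rot: [179.6, 0.0, 172.1]
wrist_force: [-3.8, 0.0, 7.2]
opening: 0.0596
```

move_arm(commands=[{"claw": 0.6,"travel": [0,0,0],"turn": 0},{"claw": 1,"travel": [0,0,0],"turn": 0},{"claw": 1,"travel": [0,0,0],"turn": 0},{"claw": 1,"travel": [0,0,0],"turn": 0},{"claw": 1,"travel": [0,0,0],"turn": 0}])

```text
time: 21.88
ee_pos: [0.4975, 0.0053, 0.2282]
tcp_rot: [179.7, -0.2, 172.1]
wrist_force: [-0.1, -0.3, -0.1]
opening: 0.0852
```

```bash
python3 go.py .5012 .0044 .2303 172.1;python3 -c "
from workcell import status,viewer
import cv2
cv2.imwrite('pics/w18.png',viewer.camera('wrist'))"
```

```text
now [0.4975 0.0053 0.2282] [ 1.7966e+02 -1.6000e-01  1.7213e+02] t 21.88 shift cm [-0.37 -0.04 -0.21] rows 0.1 turn 0.03 F [-0.1 -0.3 -0.1] op 0.0852
```

View pics/w18.png

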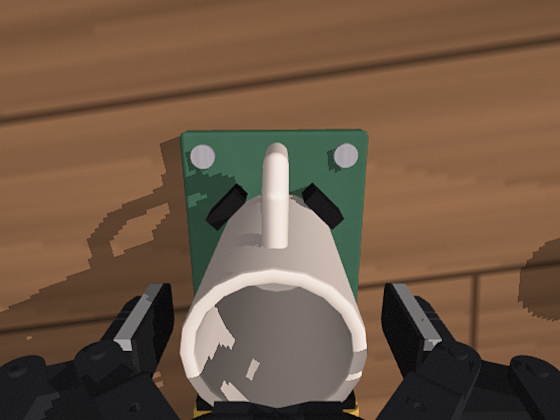

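Released, with the handle midway between the stops. I'll lift clear and check.

move_arm(commands=[{"claw": 1,"travel": [0,0,-2],"turn": 0},{"claw": 1,"travel": [0,0,-4],"turn": 0},{"claw": 1,"travel": [0,0,-4],"turn": 0},{"claw": 1,"travel": [0,0,-4],"turn": 0},{"claw": 1,"travel": [0,0,-3],"turn": 0}])

```text
time: 22.35
ee_pos: [0.4975, 0.0043, 0.4016]
tcp_rot: [179.6, -0.0, 172.1]
wrist_force: [1.2, -0.2, 0.0]
opening: 0.0857
```

move_arm(commands=[{"claw": 1,"travel": [-2,0,0],"turn": 0},{"claw": 1,"travel": [0,0,0],"turn": 0},{"claw": 1,"travel": [0,0,0],"turn": 0}])

```text
time: 22.6
ee_pos: [0.5181, 0.0015, 0.3978]
tcp_rot: [179.7, -0.2, 172.1]
wrist_force: [0.0, -0.4, 0.3]
opening: 0.0852
```

```bash
python3 go.py .496 .0045 .40 172.2;python3 - <<'E'
from m5 import *
cv2.imwrite('pics/w19.png',viewer.camera('wrist'));p=viewer.camera_params('wrist')
cv2.imwrite('pics/s19.png',viewer.camera('scene'));cv2.imwrite('pics/t19.png',viewer.camera('top'))
cv2.imwrite('pics/s19c.png',cv2.resize(cv2.imread('pics/s19.png')[130:300,150:350],(800,680))[:600])
E
```

```text
now [0.5181 0.0015 0.3978] [179.66  -0.2  172.12] t 22.6 shift cm [ 2.23 -0.   -0.22] rows 0.5 turn -0.08 F [ 0.  -0.4  0.3] op 0.0852
```

View pics/w19.png

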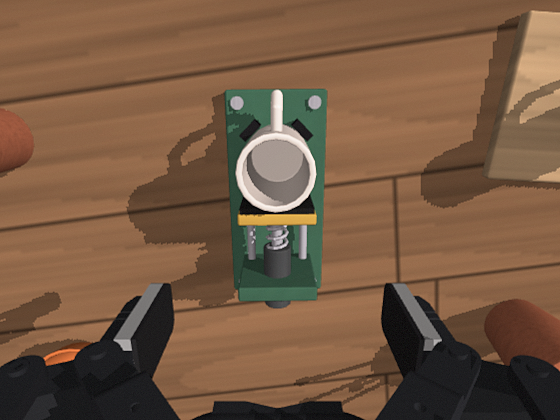

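View pics/s19.png

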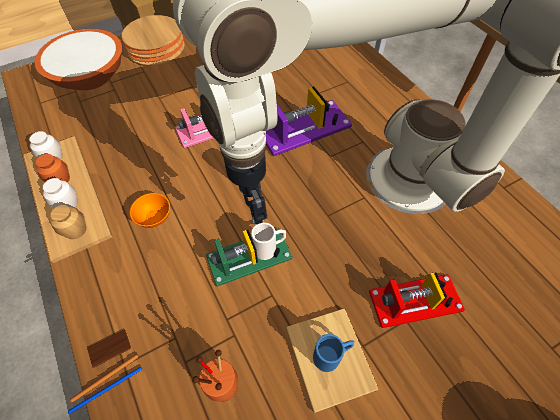

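View pics/t19.png

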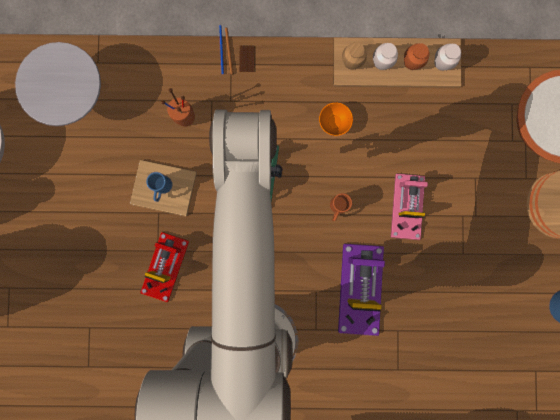

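```bash
python3 - <<'E'
from m5 import *
from workcell import bot
p=viewer.camera_params('wrist')
x=low('pics/w19.png',p,(232,88,320,212),172,.102,(.08,.085),105)
h=[]
for uv in((236.5,103),(314.5,102.5)): h.append(ray(p,uv,.0135))
m=(h[0]+h[1])[:2]/2;a=np.radians(-7.8);X=np.array([np.cos(a),np.sin(a)]);print('mug in seat frame',(x-m)@X-.048,(x-m)@[-X[1],X[0]])
bot.job_done()
E
```

```text
rim [0.4925 0.0054] in 111 111
handle px [276.3  95.7] z 0.08 r 0.0538 yaw -8.6
handle px [276.3  95.7] z 0.085 r 0.0538 yaw -8.6
mug in seat frame -0.001324673241151396 -0.00028916154463325746
the job is handed in; nothing more can be done
```

The job is handed in at about 23 s of the 58 s allowed. The blue mug stands on the drying board and the white mug is clamped in the green cradle. The job reported no verdict.

- **Blue mug:** I lifted it straight out of the cradle and set it upright on the board. It is about 11 mm off the board's centre along the board's +x, so the mug and its handle both lie within the board.
- **White mug:** I pushed the jaw back with the side of the held mug and lowered it. It touched the base at the height I had worked out, 0.2304 m at the tool. I moved it back to the stop blocks, released it and lifted clear.
- **Last checks:** The white mug's axis measures 1.3 mm off the seat point along the cradle and 0.3 mm across it. Its handle points within 1° of straight out (−8.6° against the cradle's −7.8°). The jaw is holding it, the gripper is clear, and the clay mug, brush pot and bowl look unmoved in the pictures.
- **What went wrong:** Early on the last joint ran into its limit and tilted the tool by 3°. I corrected it to about 0.3° before the first grasp, which took about 5 s.
- **What disagreed:** My first estimates of the white mug were about 1 cm apart in position and 4° in yaw. I measured again closer up and used that.

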